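Tilt the carving board and lay the neck blank on it

TASK

Fold the hinged carving board up to 35 degrees from the bench; its stiff hinge keeps it where you leave it. Then lay the neck blank (the bar with the wide heel block, not the plain offcut) on the slope, pointing straight up it and about midway across, with its heel block butted against the ledge at the bottom: set it down onto the board before you let go, do not drop it. Leave the offcut, jar, tin and mallet where they are.

Things in the scene. Friction and masses are not known exactly. Their poses are not given: they have to be found in the camera images.
- board (a joint): Hinge of the carving board, a plywood panel 205 mm long x 160 wide x 12 thick on a fixed dark wooden plinth, hinged along its edge nearest the robot. Value: its angle from the bench in rad, 0 level, growing as the far edge rises, to 1.1. Stiff (about 10 N at the grip strip). A thin fixed steel arc of 165 mm radius about the hinge, ticked every 5 degrees, stands 94 mm to its +y side.
- board_hinge (a point): Middle of the hinge line, at the underside of the board, 34 mm above the bench. Axes turn with the board: x up the board from hinge to far edge, y along the hinge line, z out of the board's top face.
- board_seat (a point): Point on the board's top face at the middle of the foot of the ledge, on its up-slope side: 20 mm from the hinge along x and 12 mm above it along z. Axes as board_hinge. The ledge is a wooden strip across the full width, 15 mm thick, standing 14 mm above the face, just on the -x side of this point.
- board_grip (a point): Grip point of the wooden grip strip on the board's top face near the far edge: 185 mm from the hinge along x, 24 mm above the top face (36 mm above the hinge along z). Axes as board_hinge. The strip is 16 mm thick (x), 60 mm long (y) and stands 34 mm above the face; grasp it across x.
- blank: Neck blank of pale wood, loose, flat underneath, 120 mm long along its x. At its -x end a heel block 36 mm long x 52 mm wide (y) x 34 mm tall; the rest is a shaft 84 mm long x 28 mm wide x 24 mm tall. About 0.1 kg. Origin: centre of the underside, midway along the 120 mm; z up.
- blank_heel (a point): Middle of the lower edge of the heel block's end face: 60 mm from the blank's origin along its -x. Axes as the blank. This end face goes against the ledge.
- blank_shaft (a point): Place to grasp the blank, across its y (28 mm): on the top of the shaft, 8 mm from the blank's origin along +x and 24 mm above the underside. Axes as the blank.
- offcut: Plain offcut of the same wood, 120 x 28 x 24 mm, no heel block, loose. Origin: centre of its underside, x along its length. Leave alone.
- jar: Closed glass jar, 64 mm diameter, 85 mm tall, loose. Origin: centre of its underside. Leave alone.
- tin: Open steel tin, 72 mm diameter, 85 mm tall, loose. Origin: centre of its underside. Leave alone.
- mallet: Wooden mallet lying on the bench, head 60 x 110 x 70 mm centred 45 mm along +x of its origin, handle 22 mm thick running 130 mm along -x. Leave alone.
Mind the look-alikes: they are no part of the job. What is shaped like the blank but blue or green is not meant.

How it is judged:
By the outcome, as a careful person would: the job done as asked, in the order asked, and still so for the second after the job is handed in, with the robot touching nothing.
It also fails if it takes over 56 s, if anything falls off the work surface, if the arm or the gripper's body presses on something with over 40 N, if the wrist force passes 120 N, or if a joint passes its speed limit or range.

ROBOT

A 6-joint arm with a two-finger parallel gripper is mounted at the origin on the work surface. World frame = base frame: x ahead of the robot, y to its left, z up, the work surface at z = 0. Lengths are in m, angles in rad, forces in N, time in s.
With the tool pointing down it reaches from about 0.275 to 0.825 m from the base axis. Payload 5.2 kg.
Tool frame: the origin (TCP) lies between the finger pads; the fingertips stand 22 mm ahead of it and the grasp point (between the pads) lies 3 mm ahead of it (robot.tips_ahead is the distance from the TCP to the fingertips, in m); z points along the fingers, y is the line along which they close (so a half turn about z gives the same grasp; the last joint's range is limited). The gripper opens to 93 mm and grips with 3 to 60 N. Pads are 15 mm wide; open, the fingers measure 128 mm over their backs; the gripper's body (75 mm by 188 mm) begins 65 mm behind the grasp point.
Start: joints at [-1.391, 0.259, 1.535, -0, 1.348, -0.203], TCP at [0.205, -0.51, 0.241] pointing down, gripper open.
Joint ranges: [-3.14, 3.14], [-0.91, 2.08], [0.19, 2.58], [-1.22, 4.36], [0.22, 2.71], [-3.12, 3.12]. Speed limits (rad/s): [2.57, 2.57, 3.14, 3.14, 3.14, 3.14].

INTERFACE

Orientations are given as [roll, pitch, yaw] about the fixed x, y, z axes, in that order (R = Rz(yaw) Ry(pitch) Rx(roll)).
In Python, from plant import robot, viewer, workorder gives the robot as it stands.
- The arm moves only by the tool arm_command, never from a script. Its argument "plan" is a list of rows, each a list of 5 numbers: the opening, from 0 (shut) to 1 (fully open), then the shift along the tool's x, y, z each as a share of 6 cm, from -1 to 1, then the turn about the tool's z as a share of 2 rad, from -1 to 1. A call has 1 to 5 rows; each row shifts and turns the commanded pose from where the row before left it, along the tool's axes as they then stand; what a row does not reach is not made up. A row lasts 1/8 s, in which the tool goes at most 62.5 mm and 10.7 degrees, less where a joint would pass 70% of its speed; a pose out of reach is approached as far as the arm can. A call with a number of a shift or a turn outside -1 to 1 is refused whole. A call with a gripper value outside its range is refused whole. The fingers move at their own pace and stop on an object; "grip_force" is the grip in N (left out, the last holds). Time passes only in rows, so rows that do not move let the fingers close. It gives the time, the measured TCP pose, the force, the opening and the grip force at its end, in the units of the state.
- robot.sense(): the state, without advancing time (a new reading comes with each control period).
- viewer.grab_frame(name): name is "scene" or "top" or "wrist"; returns a dict with "color" (480x640x3 uint8, red, green, blue), "vfov" (degrees; the focal length in pixels is half the picture's height over the tangent of half this angle, whatever the lens; pixels are square), "cx", "cy" (the principal point, pixels), "rvec" (rotation vector, rad) and "tvec" (3), from world to camera coordinates, as OpenCV has them. Camera axes: x right, y down, z forward; pixel columns grow to the right and rows downward; lengths in m; the calibration is good to about 2 mm. A picture is of the moment at which its call begins. There is no depth.
- workorder.close_job(): hands the job in; it is judged then, once.
The state is a dict: "t": time; "joint_pos": joint angles; "qvel": joint speeds; "tau": joint torques, N m; "tool_pos": TCP position; "tool_rot": TCP orientation; "force": force on the tool from outside, world axes, zero at the start; "ft_torque": the same for the moment, N m; "finger_gap": opening from 0.0 (shut) to 1.0 (fully open); "finger_force": force on a finger pad.
Only numpy, scipy, OpenCV 4.12 (cv2) and the standard library are available. Lean on these libraries where they do the work, as an engineer would, in place of code of your own. Each camera call takes 0.05 s, during which the arm holds its last target. There are 200 camera calls.

## Working session

There is one attempt and no reset: what is moved stays moved. The work goes in short steps, Python scripts to look and compute and a tool call to move; the robot and the scene stay as the last step left them, time stands still between calls to the robot, and variables do not carry over. Pictures are saved under pics/ and viewed, at most 10 in all, crops included, and the job is handed in when it is done.

Besides the shell and the picture viewer there is one more tool, called after ">>>" by a JSON object that holds its "op" and its "data". arm_command: Moves the arm, as the interface text tells. Shift numbers are shares of 6 cm and turn numbers shares of 2 rad, none past 1 either way. Its arguments: {"type":"object","properties":{"plan":{"type":"array"},"grip_force":{"type":"number"}},"required":["plan"]}

```bash
mkdir -p pics; cat > h.py <<'E'
import numpy as np, cv2, pickle, sys
from plant import robot, viewer, workorder
from scipy.spatial.transform import Rotation as R
def grab(name, fn):
    f=viewer.grab_frame(name); pickle.dump(f,open(f'pics/{fn}.pkl','wb'))
    cv2.imwrite(f'pics/{fn}.png',f['color'][:,:,::-1]); return f
def load(fn): return pickle.load(open(f'pics/{fn}.pkl','rb'))
def cam(f):
    h=f['color'].shape[0]; fl=h/2/np.tan(np.radians(f['vfov'])/2)
    K=np.array([[fl,0,f['cx']],[0,fl,f['cy']],[0,0,1]]); Rm=cv2.Rodrigues(np.array(f['rvec'],float))[0]
    return K,Rm,np.array(f['tvec'],float).ravel()
def ray(f,uv):
    K,Rm,t=cam(f); d=Rm.T@np.linalg.solve(K,[uv[0],uv[1],1]); return -Rm.T@t,d/np.linalg.norm(d)
def atz(f,uv,z):
    o,d=ray(f,uv); return o+d*(z-o[2])/d[2]
def tri(obs):
    A=np.zeros((3,3));b=np.zeros(3);L=[]
    for f,uv in obs:
        o,d=ray(f,uv);P=np.eye(3)-np.outer(d,d);A+=P;b+=P@o;L.append((o,P))
    x=np.linalg.solve(A,b); return x,[np.linalg.norm(P@(x-o))for o,P in L]
def proj(f,p):
    K,Rm,t=cam(f); c=K@(Rm@np.array(p)+t); return c[:2]/c[2]
def crop(fn,x0,y0,w,h,s,out):
    im=cv2.imread(f'pics/{fn}.png')[y0:y0+h,x0:x0+w]; cv2.imwrite(f'pics/{out}.png',cv2.resize(im,None,fx=s,fy=s,interpolation=cv2.INTER_CUBIC))
E
python3 - <<'E'
from h import *
s=robot.sense();print(s); print(robot.tips_ahead)
for n in('scene','top'):
    f=grab(n,n+'0');print(n,f['vfov'],f['rvec'],f['tvec'],ray(f,(320,240)))
a=cv2.imread('pics/scene0.png');b=cv2.imread('pics/top0.png')
E
```

```text
{'t': 0.0, 'joint_pos': array([-1.39079511e+00,  2.59336365e-01,  1.53606133e+00, -1.43257698e-05,
        1.34798243e+00, -2.02809652e-01]), 'qvel': array([ 5.95244256e-04,  2.64012986e-04,  8.35032374e-04,  8.71248029e-04,
       -4.29769343e-05,  9.37407025e-04]), 'tau': array([-2.52411584e-03, -4.37316227e+01, -2.84004807e+01,  7.18673947e-02,
        4.12145059e-02, -1.18691801e-04]), 'tool_pos': array([ 0.20536301, -0.50968821,  0.23982997]), 'tool_rot': array([-3.13983900e+00, -3.46356838e-04,  3.82813747e-01]), 'force': array([ 0.44292112, -0.21350678,  0.05896217]), 'ft_torque': array([ 0.00795974,  0.01075051, -0.06742132]), 'finger_force': 0.0, 'finger_gap': 0.9965828572073704}
0.022
scene 50.65961891356848 [ 1.73239425  2.03579097 -0.65480191] [ 0.0927211  -0.44346413  1.72889578] (array([1.35651065, 0.13796509, 1.15550107]), array([-0.56890697, -0.11052414, -0.81494127]))
top 43.18009116587033 [ 2.14897889 -2.15321712  0.18277435] [0.00361409 0.62850226 1.59600578] (array([0.38080893, 0.03258179, 1.67217989]), array([ 0.14750768, -0.02322857, -0.98878811]))
```

View pics/scene0.png

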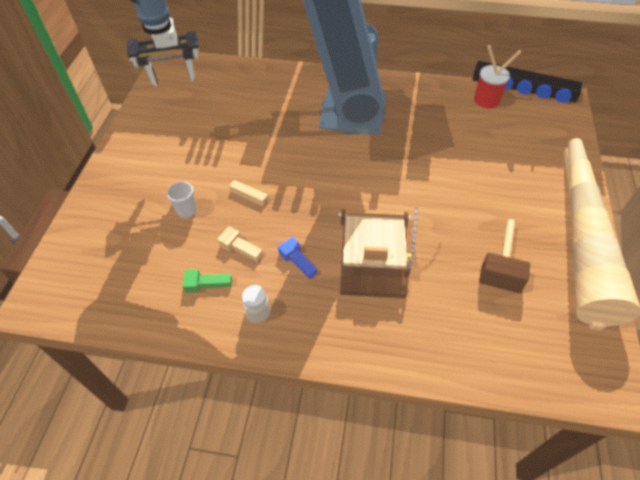

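View pics/top0.png

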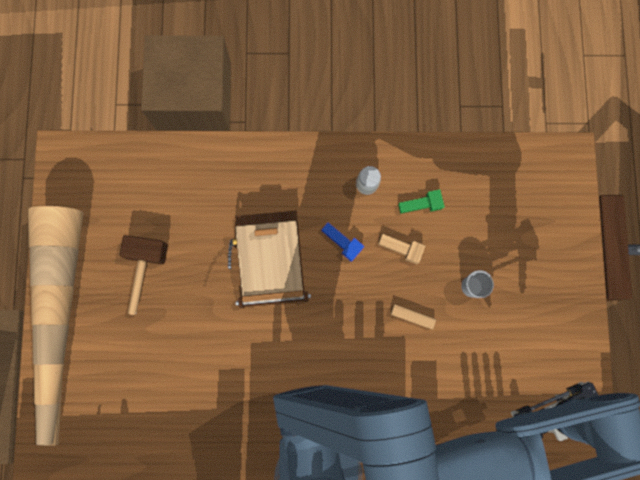

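The scene view shows the blank at about (240,246), with its heel at upper left (229,238). The offcut is at (248,193), the blue look-alike at (298,257), the green one at (207,281) and the board at (375,250). In the top view the blank is at (402,248) with its heel at (417,252), the offcut at (413,316), blue at (343,242), green at (421,202) and the board at (268,258). Only the pale bar with the wide block fits the description. I'll confirm it in an enlarged crop of both views.

```bash
python3 - <<'E'
from h import *
def c(fn,x,y,w,h,W,H): return cv2.resize(cv2.imread(f'pics/{fn}.png')[y:y+h,x:x+w],(W,H),interpolation=cv2.INTER_CUBIC)
# left col: scene blank 100x75 x4, top blank; right: scene board, top board
A=np.hstack([c('scene0',205,215,66,50,400,300),c('scene0',335,200,93,70,400,300)]) if 0 else None
tl=c('scene0',205,218,80,60,400,300); tr=c('scene0',330,200,100,75,400,300)
bl=c('top0',365,220,80,60,400,300); br=c('top0',222,208,100,100,300,300); br=cv2.copyMakeBorder(br,0,0,0,100,cv2.BORDER_CONSTANT)
cv2.imwrite('pics/crop1.png',np.vstack([np.hstack([tl,tr]),np.hstack([bl,br])]))
E
```

```text
(no output)
```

View pics/crop1.png

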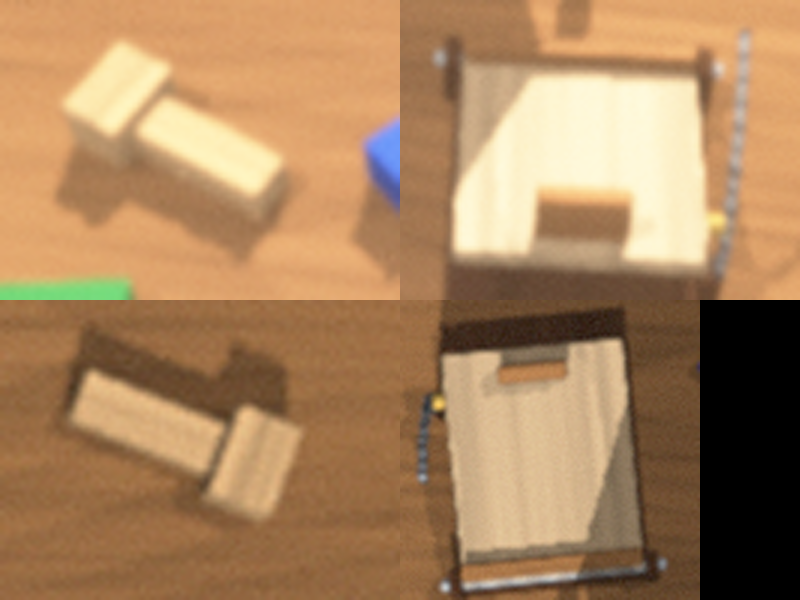

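The crop confirms it: the pale bar with the wide heel. In the scene view its heel top is centred at about crop (117,87), and in the top view at (254,162). The board's pointer, pins, far corners and strip are also readable. Next I'll triangulate them.

```bash
cat > m.py <<'E'
from h import *
S=load('scene0');T=load('top0')
def px(u,v,x,y,s): return ((u+.5)/s-.5+x,(v+.5)/s-.5+y)
b=lambda u,v:px(u,v,205,218,5); bt=lambda u,v:px(u,v,365,220,5)
d=lambda u,v:px(u,v,330,200,4); dt=lambda u,v:px(u,v,222,208,3)
P={}
for n,s,t in [('heel_maxx',b(113,134),bt(245,105)),('heel_miny',b(63,103),bt(301,130)),('heel_minx',b(122,40),bt(265,220)),('heel_maxy',b(172,69),bt(205,190)),
 ('shaftend_+',b(258,196),bt(92,70)),('shaftend_-',b(285,159),bt(70,115)),
 ('far-y',d(53,258),dt(224,38)),('far+y',d(308,265),dt(43,52)),('pin-y',d(40,58),dt(260,265)),('pin+y',d(317,70),dt(47,287)),
 ('strip-y',d(138,196),dt(167,68)),('strip+y',d(232,197),dt(100,76)),('ptr',d(315,222),dt(38,104))]:
    x,r=tri([(S,s),(T,t)]);P[n]=x;print(n,x.round(4),np.round(r,4))
E
python3 m.py
```

```text
heel_maxx [ 0.6239 -0.2623  0.0286] [0.001 0.001]
heel_miny [ 0.6099 -0.2931  0.0312] [0.0001 0.0001]
heel_minx [ 0.5608 -0.2732  0.0282] [0.0006 0.0006]
heel_maxy [ 0.5771 -0.2402  0.0298] [0.0003 0.0003]
shaftend_+ [ 0.6448 -0.1786  0.0188] [0.0021 0.0021]
shaftend_- [ 0.6198 -0.1676  0.0203] [0.0003 0.0003]
far-y [0.671  0.0598 0.0811] [0.0018 0.0018]
far+y [0.657  0.2182 0.0903] [0.0011 0.0011]
pin-y [0.4731 0.0255 0.0293] [0.0006 0.0006]
pin+y [0.4537 0.2179 0.0297] [0.0008 0.0008]
strip-y [0.6386 0.1082 0.1144] [0.0014 0.0014]
strip+y [0.6313 0.166  0.1161] [0.0013 0.0013]
ptr [0.6131 0.2226 0.0744] [0. 0.]
```

```bash
cat >> m.py <<'E'
from scipy.optimize import least_squares
def obsres(pts,obs):
    r=[]
    for (s,t),p in zip(obs,pts): r+=list(proj(S,p)-s)+list(proj(T,p)-t)
    return np.array(r)
def blank_pts(q):
    x,y,z,yaw=q; c=R.from_euler('z',yaw).as_matrix()
    L=[(-60,26,34),(-60,-26,34),(-24,-26,34),(-24,26,34),(60,14,24),(60,-14,24)]
    return [c@(np.array(l)/1e3)+[x,y,z] for l in L]
# blank x axis points from heel to shaft end: approx +y world. its +y side -> -x world
bo=[(b(122,40),bt(265,220)),(b(63,103),bt(301,130))]
# order: (-60,+26)=minx,miny side
D={'maxx':(b(113,134),bt(245,105)),'miny':(b(63,103),bt(301,130)),'minx':(b(122,40),bt(265,220)),'maxy':(b(172,69),bt(205,190)),'e+':(b(258,196),bt(92,70)),'e-':(b(285,159),bt(70,115))}
# heel end face: corners minx & miny ; which has larger x is the -y side (blank y ~ -x world)
bobs=[D['minx'],D['miny'],D['maxx'],D['maxy'],D['e-'],D['e+']]
f1=least_squares(lambda q:obsres(blank_pts(q),bobs),[.6,-.22,0,1.2])
print('blank',f1.x.round(4),'rms',np.sqrt(np.mean(f1.fun**2)).round(2))
def bd(q,p):
    x,y,z,yaw,a=q; return R.from_euler('z',yaw).as_matrix()@R.from_euler('y',-a).as_matrix()@(np.array(p)/1e3)+[x,y,z]
def board_pts(q): 
    pts=[bd(q,(205,-80,12)),bd(q,(205,80,12)),bd(q,(185,-30,46)),bd(q,(185,30,46))]
    return pts
dobs=[(d(53,258),dt(224,38)),(d(308,265),dt(43,52)),(d(138,196),dt(167,68)),(d(232,197),dt(100,76))]
pm=[(d(40,58),dt(260,265)),(d(317,70),dt(47,287))]
def rb(q):
    r=obsres(board_pts(q[:5]),dobs)
    pins=[bd(q[:5],(0,-q[5]*1e3,0)),bd(q[:5],(0,q[5]*1e3,0))]
    return np.r_[r,obsres(pins,pm)]
f2=least_squares(rb,[.46,.13,.034,.1,.2,.095]);print('board',f2.x.round(4),np.sqrt(np.mean(f2.fun**2)).round(2),f2.fun.round(1))
q=f2.x.copy();q[2]=.034
f3=least_squares(lambda p:rb(np.r_[p[:2],.034,p[2:]]),[.46,.13,.1,.2,.095]);print('board z fixed',f3.x.round(4),np.sqrt(np.mean(f3.fun**2)).round(2))
E
python3 m.py|tail -6
```

```text
strip+y [0.6313 0.166  0.1161] [0.0013 0.0013]
ptr [0.6131 0.2226 0.0744] [0. 0.]
blank [ 0.6092 -0.2285 -0.0045  1.1681] rms 0.36
board [0.4648 0.1211 0.0315 0.094  0.2057 0.0965] 0.61 [-0.5 -1.3 -0.8  0.3 -0.2  0.4 -0.6  1.2 -0.9 -0.1 -0.2  0.1 -0.2  1.
 -0.9 -0.5  0.  -0.3  0.4 -0.3 -0.5  0.1 -0.1 -0.8]
board z fixed [0.4647 0.121  0.0942 0.1975 0.0964] 0.64
```

>>> {"op": "arm_command", "data": {"plan": [[1, 0.71, -0.49, 0, 0], [1, 0.71, -0.49, 0, 0], [1, 0.71, -0.49, 0, 0], [1, 0.71, -0.49, 0, 0], [1, 0.71, -0.49, 0, 0]], "grip_force": 30}}

```text
t: 0.72
tool_pos: [0.3487, -0.2926, 0.2404]
tool_rot: [-3.141, -0.0, 0.382]
force: [1.3, -0.6, 0.0]
finger_gap: 0.998
finger_force: 0.0
```

>>> {"op": "arm_command", "data": {"plan": [[1, 0.71, -0.49, 0, 0], [1, 0.71, -0.49, 0, 0], [1, 0.71, -0.49, 0, 0], [1, 0.71, -0.49, 0, 0], [1, 0.71, -0.49, 0, 0]]}}

```text
t: 1.35
tool_pos: [0.4914, -0.0767, 0.2404]
tool_rot: [-3.141, 0.0, 0.383]
force: [0.9, 0.1, 0.0]
finger_gap: 1.0
finger_force: 0.0
```

>>> {"op": "arm_command", "data": {"plan": [[1, 0.71, -0.49, 0, 0], [1, 0.71, -0.49, 0, 0], [1, 0.71, -0.49, 0, 0], [1, 0.71, -0.49, 0, 0], [1, 0.71, -0.49, 0, 0]]}}

```text
t: 1.98
tool_pos: [0.634, 0.1391, 0.2401]
tool_rot: [-3.141, 0.001, 0.383]
force: [-0.1, -0.7, 0.4]
finger_gap: 1.0
finger_force: 0.0
```

>>> {"op": "arm_command", "data": {"plan": [[1, 0, 0, 0, -0.08], [1, 0, 0, 0, -0.08], [1, 0, 0, 0, -0.08], [1, 0, 0, 0, -0.08], [1, 0, 0, 0, -0.08]]}}

```text
t: 2.6
tool_pos: [0.6332, 0.1376, 0.24]
tool_rot: [-3.14, 0.001, 1.188]
force: [-0.9, 0.2, 0.3]
finger_gap: 0.997
finger_force: 0.0
```

>>> {"op": "arm_command", "data": {"plan": [[1, 0, 0, 0, -0.08], [1, 0, 0, 0, -0.08], [1, 0, 0, 0, -0.08], [1, 0, 0, 0, 0], [1, 0, 0, 0, 0]]}}

```text
t: 3.22
tool_pos: [0.6334, 0.1376, 0.2403]
tool_rot: [-3.141, -0.0, 1.66]
force: [0.0, -0.2, 0.1]
finger_gap: 1.0
finger_force: 0.0
```

```bash
cat >> h.py <<'E'
def to(target,yaw=None):
    s=robot.sense(); Rm=R.from_euler('xyz',s['tool_rot']).as_matrix()
    d=Rm.T@(np.array(target)-s['tool_pos']); print('t',round(s['t'],2),'pos',s['tool_pos'].round(4),'rot',s['tool_rot'].round(4),'F',s['force'].round(1),'gap',round(s['finger_gap'],3))
    print('tool-axis shift mm',(d*1e3).round(1),'shares',(d/.06).round(2), '' if yaw is None else 'turn share %.3f'%(-((yaw-s['tool_rot'][2]+np.pi/2)%np.pi-np.pi/2)/2))
E
python3 - <<'E'
from h import *
to([.636,.137,.13],.094+np.pi/2)
f=grab('wrist','w1');print(ray(f,(320,240)),proj(f,(.636,.137,.116)),proj(f,(.4647,.121,.034)))
E
```

```text
t 3.23 pos [0.6334 0.1376 0.2403] rot [-3.141  -0.      1.6597] F [ 0.  -0.2  0.1] gap 1.0
tool-axis shift mm [ -0.8   2.6 110.3] shares [-0.01  0.04  1.84] turn share -0.003
(array([0.62735835, 0.20900029, 0.38473659]), array([ 0.02727171, -0.25838807, -0.96565618])) [321.45038711 240.25062674] [133.98649314 217.7266406 ]
```

View pics/w1.png

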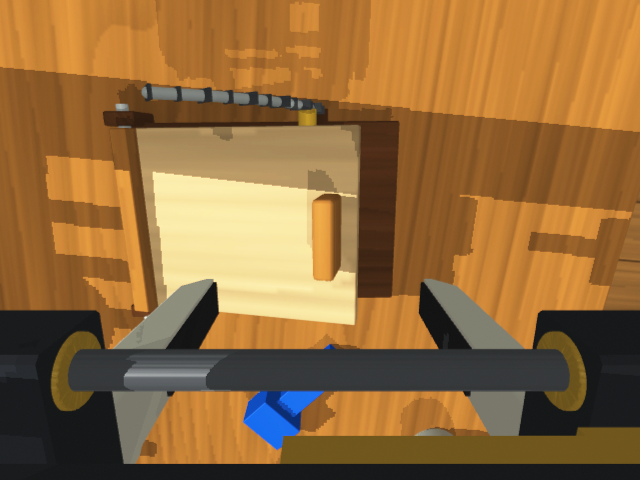

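The wrist view shows the strip at x 313–340, y 195–280, far board corners at (359,124) and (355,324), and the pointer at (307,118). The predicted strip centre is (321,240), so the fit agrees to about 2 mm. I'll refit with the wrist view included.

```bash
cat > m2.py <<'E'
from m import *
W=load('w1')
def rw(p):
    q=np.r_[p[:2],.034,p[2:]]
    pts=[bd(q[:5],(205,-80,12)),bd(q[:5],(205,80,12)),bd(q[:5],(0,q[5]*1e3,0))]
    r=np.concatenate([proj(W,a)-o for a,o in zip(pts,[(355,324),(359,124),(122,111)])])
    return r
p=f3.x; print('resid wrist',rw(p).round(1))
g=least_squares(lambda p:np.r_[rb(np.r_[p[:2],.034,p[2:]]),rw(p)*.6],p);print('fit',g.x.round(4),rw(g.x).round(1))
g2=least_squares(lambda p:np.r_[rb(np.r_[p[:2],.034,p[2:]])*.2,rw(p)],p);print('wristfit',g2.x.round(4),rw(g2.x).round(1))
q=np.r_[g.x[:2],.034,g.x[2:4]]
for a in (185,0,46),(177,0,46),(193,0,46): print(a,bd(q,a).round(4))
for ang in (.611,):
    q[4]=ang; print(ang,bd(q,(185,0,46)).round(4),bd(q,(185,0,36)).round(4))
cv2.imwrite('pics/w1c.png',cv2.resize(cv2.imread('pics/w1.png')[75:340,90:410],None,fx=2.25,fy=2.25,interpolation=cv2.INTER_CUBIC))
E
python3 m2.py | tail -8
```

```text
board z fixed [0.4647 0.121  0.0942 0.1975 0.0964] 0.64
resid wrist [-2.  -2.  -2.   0.4 -2.5 -3.7]
fit [0.4661 0.1205 0.0961 0.2063 0.0951] [-0.6 -0.7 -0.8  0.7 -0.8 -1.4]
wristfit [0.4669 0.1208 0.0971 0.2155 0.0939] [ 0.  -0.1 -0.2  0.1  0.2 -0.1]
(185, 0, 46) [0.637  0.137  0.1169]
(177, 0, 46) [0.6292 0.1363 0.1153]
(193, 0, 46) [0.6448 0.1378 0.1186]
0.611 [0.5907 0.1326 0.1778] [0.5964 0.1331 0.1696]
```

View pics/w1c.png

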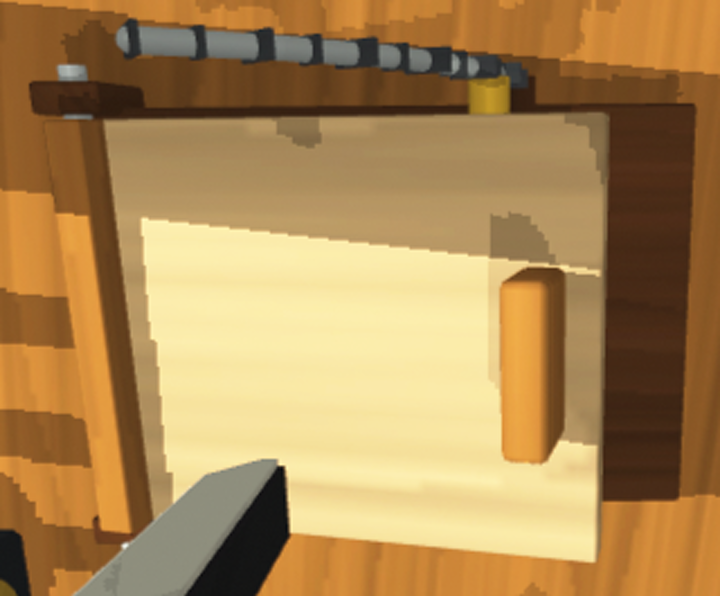

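>>> {"op": "arm_command", "data": {"plan": [[1, 0, 0.09, 0.5, -0.003], [1, 0, 0, 0.5, 0], [1, 0, 0, 0.5, 0], [1, 0, 0, 0.46, 0], [0.5, 0, 0, 0, 0]], "grip_force": 30}}

```text
t: 3.9
tool_pos: [0.6371, 0.138, 0.1205]
tool_rot: [-3.136, -0.0, 1.667]
force: [-0.1, 0.2, -0.1]
finger_gap: 0.939
finger_force: 0.0
```

>>> {"op": "arm_command", "data": {"plan": [[0, 0, 0, 0, 0], [0, 0, 0, 0, 0], [0, 0, 0, 0, 0], [0, 0, 0, 0, 0], [0, 0, 0, 0, 0]]}}

```text
t: 4.53
tool_pos: [0.6389, 0.1381, 0.1233]
tool_rot: [3.141, 0.0, 1.669]
force: [0.0, 0.5, 0.1]
finger_gap: 0.4
finger_force: 0.0
```

```bash
python3 - <<'E'
from h import *
to([.5957,.1331,.1843],.0965+np.pi/2)
W=load('w1');T=load('top0');hx,hy,yaw=.4663,.1206,.0965
n=np.array([-np.sin(yaw),np.cos(yaw),0]);u=np.array([np.cos(yaw),np.sin(yaw),0]);h=np.array([hx,hy,.034])
for f,uv in((W,(145.6,91.9)),(T,(229,268)),(W,(307,112))):
    o,d=ray(f,uv); k=((h+n*.094-o)@n)/(d@n); p=o+k*d; print(((p-h)@u).round(4),p[2].round(4), 'r',np.hypot((p-h)@u,p[2]-.034))
a0=.21
for a in np.linspace(.21,.65,12):
    x=.185*np.cos(a)-.0375*np.sin(a);z=.034+.185*np.sin(a)+.0375*np.cos(a)+.0135
    print(round(a,3),(x*1e3).round(1),(z*1e3).round(1))
E
```

```text
t 4.53 pos [0.6389 0.1381 0.1233] rot [3.1413 0.     1.6688] F [0.  0.5 0.1] gap 0.4
tool-axis shift mm [ -0.7 -43.5 -61. ] shares [-0.01 -0.72 -1.02] turn share 0.001
0.0831 0.1792 r 0.1672453148927141
0.0764 0.1846 r 0.1688527753442604
0.1582 -0.0016 r 0.16213007157323417
0.21 173.1 122.7
0.25 170.0 129.6
0.29 166.6 136.3
0.33 162.9 142.9
0.37 158.9 149.4
0.41 154.7 155.6
0.45 150.3 161.7
0.49 145.6 167.7
0.53 140.7 173.4
0.57 135.5 178.9
0.61 130.2 184.2
0.65 124.6 189.3
```

>>> {"op": "arm_command", "data": {"plan": [[0, 0, 0, 0, 0], [0, 0, 0, 0, 0], [0, 0, 0, 0, 0], [0, 0, 0, 0, 0]]}}

```text
t: 5.03
tool_pos: [0.6384, 0.138, 0.1229]
tool_rot: [-3.141, 0.0, 1.669]
force: [-3.6, -1.2, 1.9]
finger_gap: 0.202
finger_force: 29.4
```

>>> {"op": "arm_command", "data": {"plan": [[0, 0, -0.054, -0.113, 0], [0, 0, -0.054, -0.113, 0], [0, 0, -0.064, -0.109, 0], [0, 0, -0.064, -0.109, 0]]}}

```text
t: 5.52
tool_pos: [0.6248, 0.1367, 0.1499]
tool_rot: [3.141, -0.0, 1.669]
force: [4.9, 2.1, -13.1]
finger_gap: 0.224
finger_force: 29.9
```

>>> {"op": "arm_command", "data": {"plan": [[0, 0, -0.072, -0.103, 0], [0, 0, -0.072, -0.103, 0], [0, 0, -0.08, -0.098, 0]]}}

```text
t: 5.9
tool_pos: [0.612, 0.1355, 0.169]
tool_rot: [3.139, -0.0, 1.669]
force: [5.9, 1.3, -11.6]
finger_gap: 0.237
finger_force: 29.9
```

>>> {"op": "arm_command", "data": {"plan": [[0, 0, -0.08, -0.098, 0], [0, 0, -0.088, -0.09, 0], [0, 0, -0.088, -0.09, 0], [0, 0, 0, 0, 0]]}}

```text
t: 6.4
tool_pos: [0.5969, 0.134, 0.187]
tool_rot: [3.138, 0.0, 1.669]
force: [3.4, 0.5, -3.8]
finger_gap: 0.252
finger_force: 29.5
```

```bash
python3 - <<'E'
from h import *
to([.5957,.1331,.1843],.0965+np.pi/2)
grab('wrist','w2')
E
```

```text
t 6.4 pos [0.5969 0.134  0.187 ] rot [3.1375e+00 1.0000e-04 1.6688e+00] F [ 3.4  0.5 -3.8] gap 0.252
tool-axis shift mm [-0.8 -1.3  2.7] shares [-0.01 -0.02  0.04] turn share 0.001
```

View pics/w2.png

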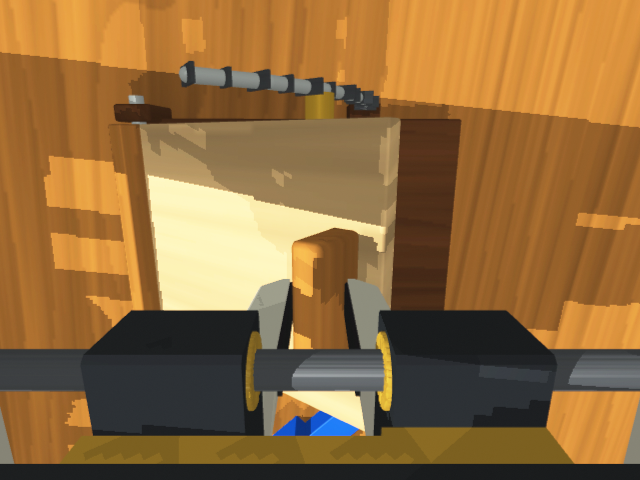

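The wrist view shows the board raised with the strip held between the pads. The pointer is at (319,100) on the arc, and the far +y corner is at (400,119). I'll work out the angle from this and the other two views.

```bash
python3 - <<'E'
from h import *
f=load('w2');h=np.array([.4663,.1206,.034]);yaw=.0965
def bd(a,p): return R.from_euler('z',yaw).as_matrix()@R.from_euler('y',-a).as_matrix()@(np.array(p)/1e3)+h
for A in range(20,70,5): print(A,'arc',proj(f,bd(np.radians(A),(165,94,0))).round(0))
for A in range(30,44,2): print(A,'corner',proj(f,bd(np.radians(A),(205,80,12))).round(1),'ptr',proj(f,bd(np.radians(A),(165,88,0))).round(1))
g=grab('scene','s2');t=grab('top','t2')
for A in (32,35,38): print(A,proj(g,bd(np.radians(A),(205,80,12))).round(1),proj(g,bd(np.radians(A),(205,-80,12))).round(1),proj(t,bd(np.radians(A),(205,-80,12))).round(1))
a=cv2.resize(cv2.imread('pics/w2.png')[50:150,100:420],(800,250),interpolation=cv2.INTER_CUBIC)
b=cv2.resize(cv2.imread('pics/s2.png')[190:290,325:431],(371,350),interpolation=cv2.INTER_CUBIC)
c=cv2.resize(cv2.imread('pics/t2.png')[208:308,222:344],(427,350),interpolation=cv2.INTER_CUBIC)
cv2.imwrite('pics/c2.png',np.vstack([a,np.hstack([b,c,np.zeros((350,2,3),np.uint8)])]))
E
```

```text
20 arc [358.  97.]
25 arc [351.  95.]
30 arc [340.  93.]
35 arc [325.  90.]
40 arc [307.  87.]
45 arc [284.  84.]
50 arc [256.  81.]
55 arc [223.  78.]
60 arc [186.  75.]
65 arc [143.  72.]
30 corner [406.2 118.4] ptr [339.6 104.7]
32 corner [400.1 117.8] ptr [334.4 104. ]
34 corner [392.9 117.2] ptr [328.5 103.2]
36 corner [384.7 116.5] ptr [322.  102.4]
38 corner [375.3 115.9] ptr [314.9 101.6]
40 corner [364.8 115.2] ptr [307.1 100.8]
42 corner [352.9 114.4] ptr [298.5  99.9]
32 [409.5 241. ] [343.4 237.7] [296.2 227.1]
35 [409.9 236.7] [343.6 233.4] [296.4 229. ]
38 [410.3 232.4] [343.8 229.1] [296.6 231.1]
```

View pics/c2.png

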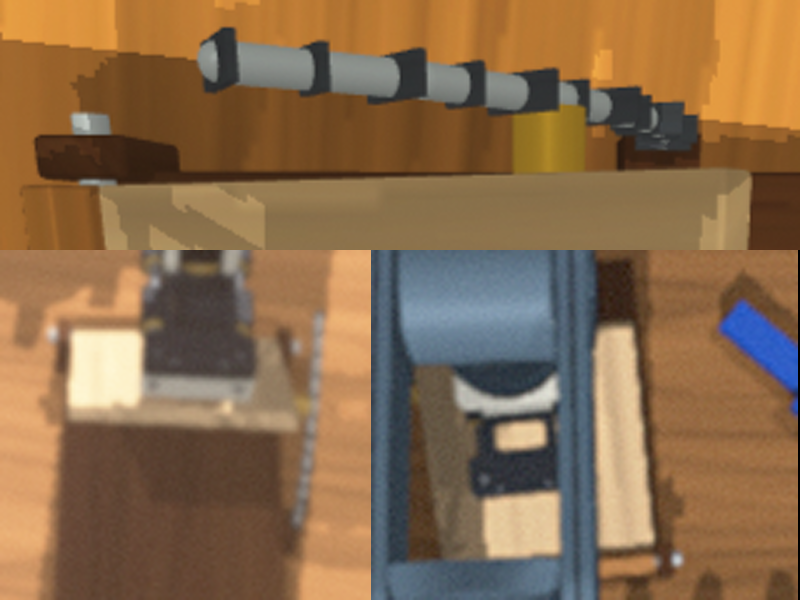

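```bash
python3 - <<'E'
from h import *
from scipy.optimize import least_squares
h=np.array([.4663,.1206,.034]);yaw=.0965
def bd(a,p,o): return R.from_euler('z',yaw).as_matrix()@R.from_euler('y',-a).as_matrix()@(np.array(p)/1e3)+h+o
def run(f,ticks,pin,corner,ptr):
    def res(o):
        r=[proj(f,bd(np.radians(A),(165,97,0),o[:3]))-t for A,t in zip(range(60,0,-5),ticks)]
        return np.r_[np.concatenate(r),(proj(f,bd(0,(0,95,0),o[:3]))-pin)*.5,np.array(o)*500]
    s=least_squares(res,[0,0,0]);o=s.x
    print('off mm',(o*1e3).round(1),'cost',np.sqrt(np.mean(s.fun**2)).round(2),s.fun.round(1))
    ca=least_squares(lambda a:(proj(f,bd(a[0],(205,80,12),o))-corner)[:1],[.5]).x
    pa=[np.degrees(least_squares(lambda a:(proj(f,bd(a[0],(165,86,n),o))-ptr)[:1],[.5]).x[0]).round(1) for n in(0,6)]
    print('corner',np.degrees(ca).round(1),'ptr n0,n6',pa)
c1=lambda u,v:np.array([90+u/2.25,75+v/2.25]);c2=lambda u,v:np.array([100+u/2.5,50+v/2.5])
run(load('w1'),[c1(*t) for t in[(125,38),(200,41),(265,45),(316,49),(368,53),(405,57)]],c1(72,90),c1(608,114),c1(490,97))
run(load('w2'),[c2(*t) for t in[(225,60),(318,68),(408,75),(474,83),(540,90),(585,98),(628,108)]],c2(90,150),c2(750,170),c2(549,140))
E
```

```text
off mm [ 3.9 -3.1  5.8] cost 1.44 [ 3.3  0.1  0.3  0.2 -1.3  0.   0.  -0.1 -2.3 -0.3 -1.2 -0.4  0.4 -0.7
  2.  -1.5  2.9]
corner [15.9] ptr n0,n6 [np.float64(17.3), np.float64(15.4)]
off mm [ 4.  -3.2  6.9] cost 1.48 [-0.2 -0.4  1.9 -0.3 -0.2  0.2  1.9  0.3 -1.1  0.6 -0.5  0.4 -3.3 -0.8
  0.5 -1.3  2.  -1.6  3.5]
corner [35.2] ptr n0,n6 [np.float64(38.8), np.float64(36.8)]
```

>>> {"op": "arm_command", "data": {"plan": [[0.45, 0, 0, 0, 0], [0.45, 0, 0, 0, 0], [0.45, 0, 0, -0.1, 0], [0.6, 0, 0, -0.5, 0], [1, 0, 0, -0.6, 0]]}}

```text
t: 7.18
tool_pos: [0.5952, 0.1337, 0.2566]
tool_rot: [-3.138, -0.0, 1.669]
force: [0.4, -0.4, 0.2]
finger_gap: 0.616
finger_force: 0.0
```

```bash
python3 - <<'E'
from h import *
bl=np.array([.6092,-.2285]);yw=1.1681
p=bl+.008*np.array([np.cos(yw),np.sin(yw)])
to([p[0],p[1],.2],yw)
E
```

```text
t 7.17 pos [0.5952 0.1337 0.2566] rot [-3.1383 -0.      1.6688] F [ 0.4 -0.4  0.2] gap 0.616
tool-axis shift mm [-354.8  -17.5   56.6] shares [-5.91 -0.29  0.94] turn share 0.250
```

>>> {"op": "arm_command", "data": {"plan": [[1, -0.84, -0.04, 0, 0], [1, -0.84, -0.04, 0, 0], [1, -0.84, -0.04, 0, 0], [1, -0.84, -0.04, 0, 0], [1, -0.84, -0.04, 0, 0]]}}

```text
t: 7.8
tool_pos: [0.6084, -0.1196, 0.2568]
tool_rot: [-3.141, -0.0, 1.669]
force: [0.3, 0.7, -0.7]
finger_gap: 0.997
finger_force: 0.0
```

>>> {"op": "arm_command", "data": {"plan": [[1, -0.84, -0.04, 0.2, 0], [1, -0.84, -0.04, 0, 0.083], [1, 0, 0, 0, 0.083], [1, 0, 0, 0, 0.083], [1, 0, 0, 0, 0]]}}

```text
t: 8.43
tool_pos: [0.6135, -0.2191, 0.2445]
tool_rot: [-3.14, -0.0, 1.172]
force: [-0.4, -0.0, -0.8]
finger_gap: 0.999
finger_force: 0.0
```

```bash
python3 - <<'E'
from h import *
bl=np.array([.6092,-.2285]);yw=1.1681
p=bl+.008*np.array([np.cos(yw),np.sin(yw)])
to([p[0],p[1],.05],yw)
f=grab('wrist','w3'); grab('scene','s3');grab('top','t3')
C=R.from_euler('z',yw).as_matrix()
for l in [(-60,26,34),(-60,-26,34),(-24,-26,34),(-24,26,34),(60,14,24),(60,-14,24)]:print(l,proj(f,C@(np.array(l)/1e3)+[*bl,0]).round(0))
a=cv2.resize(cv2.imread('pics/w3.png'),(480,360))
b=cv2.resize(cv2.imread('pics/s3.png')[180:300,325:431],(318,360),interpolation=cv2.INTER_CUBIC)
c=cv2.resize(cv2.imread('pics/t3.png')[208:308,222:322],(240,240),interpolation=cv2.INTER_CUBIC)
cv2.imwrite('pics/c3.png',np.vstack([np.hstack([a,b]),np.hstack([c,np.zeros((240,558,3),np.uint8)])]))
E
```

```text
t 8.43 pos [ 0.6135 -0.2191  0.2445] rot [-3.1405 -0.      1.1719] F [-0.4 -0.  -0.8] gap 0.999
tool-axis shift mm [-2.400e+00 -1.000e-01  1.945e+02] shares [-0.04 -0.    3.24] turn share 0.002
(-60, 26, 34) [291. 286.]
(-60, -26, 34) [344. 286.]
(-24, -26, 34) [345. 251.]
(-24, 26, 34) [290. 251.]
(60, 14, 24) [303. 161.]
(60, -14, 24) [333. 161.]
```

View pics/c3.png

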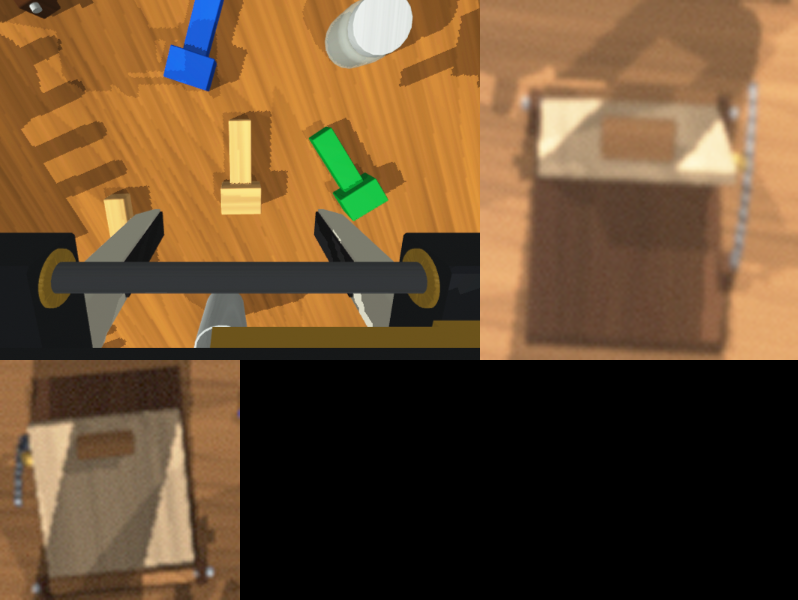

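The wrist view (×0.75) shows the blank below, with the shaft end at (229–250,121) and the heel's end edge at (221–260,213). That agrees with my estimate within about 2 mm. The board has stayed up, and its far edge shows against the dark plinth, so I'll fit the angle from that edge in the scene and top frames. I'll move down to the blank at the same time.

```bash
python3 - <<'E'
from h import *
h=np.array([.4663,.1206,.034]);yaw=.0965
def bd(a,p): return R.from_euler('z',yaw).as_matrix()@R.from_euler('y',-a).as_matrix()@(np.array(p)/1e3)+h
def edge(fn,n,ys,lo,hi,dark_after):
    f=load(fn);g=cv2.cvtColor(f['color'],cv2.COLOR_RGB2GRAY).astype(float); out=[]
    for y in ys:
        A=np.arange(lo,hi,.1); v=[]
        P=np.array([proj(f,bd(np.radians(a),(205,y,n))) for a in A]).astype(np.float32)
        v=cv2.remap(g.astype(np.float32),P[:,0].reshape(-1,1),P[:,1].reshape(-1,1),cv2.INTER_LINEAR).ravel()
        d=np.gradient(cv2.GaussianBlur(v.reshape(-1,1),(1,9),0).ravel()); i=np.argmax(d)
        out.append((round(A[i],1),round(d[i],1)))
    print(fn,'n',n,out)
ys=[-70,-60,-50,50,60,70]
edge('scene0',0,ys,5,20,1);edge('s2',0,ys,28,42,1);edge('s3',0,ys,28,42,1)
edge('top0',12,ys,0,25,1);edge('t3',12,ys,25,45,1);edge('t2',12,[-70,-60,-50],25,45,1)
E
```

```text
scene0 n 0 [(np.float64(15.6), np.float32(3.9)), (np.float64(15.6), np.float32(3.7)), (np.float64(15.9), np.float32(3.5)), (np.float64(14.9), np.float32(3.5)), (np.float64(15.4), np.float32(3.4)), (np.float64(15.3), np.float32(4.3))]
s2 n 0 [(np.float64(34.9), np.float32(4.6)), (np.float64(35.1), np.float32(4.5)), (np.float64(34.5), np.float32(3.9)), (np.float64(34.5), np.float32(3.9)), (np.float64(34.7), np.float32(4.8)), (np.float64(34.8), np.float32(3.4))]
s3 n 0 [(np.float64(34.8), np.float32(4.9)), (np.float64(35.0), np.float32(5.0)), (np.float64(35.1), np.float32(4.1)), (np.float64(34.7), np.float32(4.7)), (np.float64(34.7), np.float32(4.2)), (np.float64(37.6), np.float32(4.2))]
top0 n 12 [(np.float64(16.3), np.float32(1.6)), (np.float64(18.1), np.float32(1.5)), (np.float64(17.3), np.float32(1.7)), (np.float64(18.2), np.float32(1.5)), (np.float64(17.2), np.float32(1.6)), (np.float64(15.8), np.float32(1.5))]
t3 n 12 [(np.float64(32.1), np.float32(2.1)), (np.float64(33.6), np.float32(2.0)), (np.float64(32.3), np.float32(2.0)), (np.float64(36.0), np.float32(3.2)), (np.float64(35.8), np.float32(2.9)), (np.float64(34.9), np.float32(3.7))]
t2 n 12 [(np.float64(35.3), np.float32(4.0)), (np.float64(34.7), np.float32(3.3)), (np.float64(42.1), np.float32(2.3))]
```

>>> {"op": "arm_command", "data": {"plan": [[1, -0.01, 0, 0.8, 0], [1, -0.01, 0, 0.8, 0], [1, -0.01, 0, 0.6, 0], [1, 0, 0, 0.3, 0], [1, 0, 0, 0.3, 0]], "grip_force": 12}}

```text
t: 9.2
tool_pos: [0.6139, -0.2207, 0.0767]
tool_rot: [3.14, 0.0, 1.172]
force: [0.0, -0.6, 0.8]
finger_gap: 0.995
finger_force: 0.0
```

```bash
cat > fit.py <<'E'
from h import *
from scipy.optimize import least_squares
h0=np.array([.4663,.1206,.034])
def B(hx,hy,yaw,a,p): return R.from_euler('z',yaw).as_matrix()@R.from_euler('y',-a).as_matrix()@(np.array(p)/1e3)+[hx,hy,.034]
F={k:load(k) for k in('scene0','top0','w1','w2','s3','t3')}
c1=lambda u,v:np.array([90+u/2.25,75+v/2.25]);c2=lambda u,v:np.array([100+u/2.5,50+v/2.5])
O=[] # frame, pose(0/1/deg fixed), point, px, weight(u,v)
for A,t in zip(range(60,30,-5),[(125,38),(200,41),(265,45),(316,49),(368,53),(405,57)]):O.append(('w1',A,(165,94,0),c1(*t),(1,1)))
for A,t in zip(range(60,25,-5),[(225,60),(318,68),(408,75),(474,83),(540,90),(585,98),(628,108)]):O.append(('w2',A,(165,94,0),c2(*t),(1,1)))
O+=[('w1',0,(205,80,12),c1(608,114),(1,1)),('w1',0,(205,-80,12),c1(595,562),(1,1)),('w2',1,(205,80,12),c2(750,170),(1,1))]
def edge(k,pose,n,L):
    for y,A in L:
        O.append((k,pose,(205,y,n),proj(F[k],B(*h0[:2],.0965,np.radians(A),(205,y,n))),(0,1)))
edge('scene0',0,0,[(-60,15.6),(50,14.9),(60,15.4)]);edge('s3',1,0,[(-60,35.),(-50,35),(50,34.7),(60,34.7)])
edge('top0',0,12,[(-60,17.5),(60,17.3)]);edge('t3',1,12,[(-60,33),(50,36),(60,35.8)])
px=lambda u,v,x,y,s:np.array(((u+.5)/s-.5+x,(v+.5)/s-.5+y))
for y,s,t in((-96,px(40,58,330,200,4),px(260,265,222,208,3)),(96,px(317,70,330,200,4),px(47,287,222,208,3))):
    O+=[('scene0',0,(0,y,0),s,(1,1)),('top0',0,(0,y,0),t,(1,1))]
# far-corner columns / top-view columns
O+=[('top0',0,(205,-80,12),px(224,38,222,208,3),(1,.5)),('top0',0,(205,80,12),px(43,52,222,208,3),(1,.5)),('scene0',0,(205,-80,0),px(53,262,330,200,4),(1,0)),('scene0',0,(205,80,0),px(308,268,330,200,4),(1,0))]
# blank corners on bench: known z
cam_i={'scene0':0,'s3':0,'top0':1,'t3':1,'w1':2,'w2':3}
bl=[(-60,26,34),(-60,-26,34),(-24,-26,34),(-24,26,34),(60,-14,24),(60,14,24)]
so=[(122,40),(63,103),(113,134),(172,69),(258,196),(285,159)];to_=[(265,220),(301,130),(245,105),(205,190),(92,70),(70,115)]
def res(q):
    hx,hy,yaw,a0,a1,bx,by,byaw=q[:8];off=q[8:20].reshape(4,3);r=[]
    for k,po,p,o,w in O:
        a=a0 if po==0 else a1 if po==1 else np.radians(po)
        r+=list((proj(F[k],B(hx,hy,yaw,a,p)+off[cam_i[k]])-o)*w)
    C=R.from_euler('z',byaw).as_matrix()
    for p,s,t in zip(bl,so,to_):
        P=C@(np.array(p)/1e3)+[bx,by,0]
        r+=list(proj(F['scene0'],P+off[0])-px(*s,205,218,5))+list(proj(F['top0'],P+off[1])-px(*t,365,220,5))
    return np.r_[np.array(r)/.8,off.ravel()/.002]
q0=np.r_[.4663,.1206,.0965,.25,.61,.609,-.2285,1.168,np.zeros(12)]
s=least_squares(res,q0,loss='soft_l1');q=s.x;cov=np.linalg.inv(s.jac.T@s.jac)
sd=np.sqrt(np.diag(cov))
print('hinge',q[:3].round(4),'a0,a1 deg',np.degrees(q[3:5]).round(2),'sd',np.degrees(sd[3:5]).round(2),'blank',q[5:8].round(4));print((q[8:].reshape(4,3)*1e3).round(1),'sd hinge mm',(sd[:2]*1e3).round(1),'rms',np.sqrt(np.mean(res(q)**2)).round(2))
E
python3 fit.py; python3 -c "
from h import *
f=load('w1')"
```

```text
hinge [0.4676 0.1211 0.0917] a0,a1 deg [14.58 35.11] sd [0.75 0.3 ] blank [ 0.6122 -0.2274  1.1679]
[[-0.6  0.8  0.3]
 [-3.  -0.7 -0.1]
 [ 1.   0.2  1.2]
 [ 1.9 -0.3  6.7]] sd hinge mm [1.5 1.2] rms 1.28
```

>>> {"op": "arm_command", "data": {"plan": [[1, 0.28, 0, 0, 0], [1, 0, 0, 0.4, 0], [1, 0, 0, 0.37, 0], [0, 0, 0, 0, 0], [0, 0, 0, 0, 0]], "grip_force": 15}}

```text
t: 9.82
tool_pos: [0.621, -0.205, 0.0321]
tool_rot: [3.139, 0.0, 1.171]
force: [0.1, 0.3, 0.7]
finger_gap: 0.832
finger_force: 0.0
```

>>> {"op": "arm_command", "data": {"plan": [[0, 0, 0, 0, 0], [0, 0, 0, 0, 0], [0, 0, 0, 0, 0], [0, 0, 0, 0, 0], [0, 0, 0, 0, 0]]}}

```text
t: 10.45
tool_pos: [0.6198, -0.2051, 0.0304]
tool_rot: [3.142, -0.0, 1.171]
force: [0.7, -0.5, -0.5]
finger_gap: 0.297
finger_force: 15.1
```

>>> {"op": "arm_command", "data": {"plan": [[0, 0, 0, 0, 0], [0, 0, 0, 0, 0]]}}

```text
t: 10.7
tool_pos: [0.6198, -0.2051, 0.0304]
tool_rot: [3.142, 0.0, 1.171]
force: [0.4, -1.0, 0.8]
finger_gap: 0.299
finger_force: 14.9
```

>>> {"op": "arm_command", "data": {"plan": [[0, 0, 0, -0.3, 0], [0, 0, 0, -0.8, 0], [0, 0, 0, -0.9, 0], [0, 0, 0, -0.9, 0], [0, 0, 0, -0.6, 0]]}}

```text
t: 11.32
tool_pos: [0.6203, -0.2053, 0.2452]
tool_rot: [3.137, 0.0, 1.171]
force: [0.6, -0.7, -0.7]
finger_gap: 0.299
finger_force: 14.9
```

>>> {"op": "arm_command", "data": {"plan": [[0, 0, 0, 0, 0.077], [0, 0, 0, 0, 0.077], [0, 0, 0, 0, 0.077], [0, 0, 0, 0, 0.077], [0, 0, 0, 0, 0.077]]}}

```text
t: 11.95
tool_pos: [0.6197, -0.2049, 0.2418]
tool_rot: [3.141, -0.001, 0.396]
force: [0.2, 0.0, -0.4]
finger_gap: 0.301
finger_force: 14.9
```

>>> {"op": "arm_command", "data": {"plan": [[0, 0, 0, 0, 0.077], [0, 0, 0, 0, 0.077], [0, 0, 0, 0, 0], [0, 0, 0, 0, 0]]}}

```text
t: 12.45
tool_pos: [0.6197, -0.205, 0.2411]
tool_rot: [3.141, -0.001, 0.096]
force: [-0.1, -0.4, -0.5]
finger_gap: 0.301
finger_force: 14.9
```

```bash
python3 - <<'E'
from h import *
to([.5413,.128,.22],.094)
E
```

```text
t 12.45 pos [ 0.6197 -0.205   0.2411] rot [ 3.1412e+00 -6.0000e-04  9.5800e-02] F [-0.1 -0.4 -0.5] gap 0.301
tool-axis shift mm [ -46.2 -339.    20.9] shares [-0.77 -5.65  0.35] turn share 0.001
```

>>> {"op": "arm_command", "data": {"plan": [[0, -0.11, -0.5, 0, 0], [0, -0.11, -0.8, 0, 0], [0, -0.11, -0.85, 0, 0], [0, -0.11, -0.85, 0, 0], [0, -0.11, -0.85, 0, 0]]}}

```text
t: 13.08
tool_pos: [0.5649, 0.0234, 0.2408]
tool_rot: [3.142, -0.001, 0.095]
force: [-0.0, 0.9, -0.1]
finger_gap: 0.3
finger_force: 14.9
```

>>> {"op": "arm_command", "data": {"plan": [[0, -0.11, -0.8, 0, 0], [0, -0.11, -0.6, 0, 0], [0, 0, -0.4, 0, 0], [0, 0, 0, 0, 0], [0, 0, 0, 0, 0]]}}

```text
t: 13.7
tool_pos: [0.5425, 0.1276, 0.2406]
tool_rot: [3.141, -0.0, 0.094]
force: [0.1, -0.9, -0.8]
finger_gap: 0.3
finger_force: 14.9
```

```bash
python3 - <<'E'
from h import *
to([.5413,.128,.22],.094)
grab('wrist','w4');grab('scene','s4')
a=cv2.imread('pics/w4.png')
b=cv2.resize(cv2.imread('pics/s4.png')[130:290,310:450],(160*525//600*0+420,480),interpolation=cv2.INTER_CUBIC)
b=cv2.resize(b,(262,300));a=cv2.resize(a[:, :],(538,404))
cv2.imwrite('pics/c4.png',np.hstack([cv2.resize(cv2.imread('pics/w4.png')[40:400,100:520],(525,450),interpolation=cv2.INTER_CUBIC),cv2.copyMakeBorder(b,0,150,0,0,cv2.BORDER_CONSTANT)]))
E
```

```text
t 13.7 pos [0.5425 0.1276 0.2406] rot [ 3.141e+00 -2.000e-04  9.400e-02] F [ 0.1 -0.9 -0.8] gap 0.3
tool-axis shift mm [-1.1 -0.5 20.6] shares [-0.02 -0.01  0.34] turn share -0.000
```

View pics/c4.png

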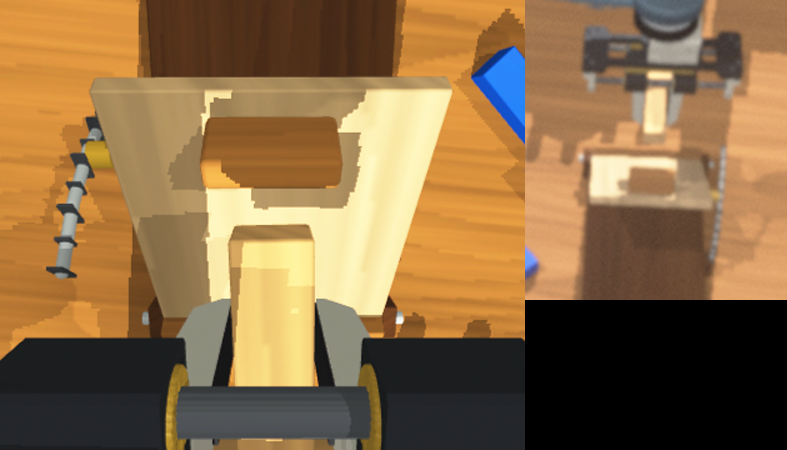

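The wrist crop shows the blank held centred over the board, with its shaft end at crop (230–313, 240) and the strip centred at x≈271. The far board corners are at (92,92) and (452,92). I'll check the blank's tilt, the centring and the angle.

```bash
python3 - <<'E'
from h import *
from scipy.optimize import least_squares
f=load('w4');p=lambda u,v:np.array([100+u/1.25,40+v/1.25])
h=np.array([.4676,.1211,.034]);yaw=.094
def bd(a,q): return R.from_euler('z',yaw).as_matrix()@R.from_euler('y',-a).as_matrix()@(np.array(q)/1e3)+h
for A in(33,35,37):
    print(A,[proj(f,bd(np.radians(A),q)).round(1) for q in((205,-80,12),(205,80,12),(177,-30,46),(177,30,46))])
print('obs',p(452,91),p(92,91),p(340,187),p(203,187))
print('pins',proj(f,bd(0,(0,95,0))).round(1),proj(f,bd(0,(0,-95,0))).round(1),'obs',p(146,318),p(400,318))
tcp=np.array([.5425,.1276,.2406]);Z=R.from_euler('z',.094).as_matrix()
for th in (0,5,10,20,35): # heel-down tilt
    piv=tcp-[0,0,.014]; c=Z@R.from_euler('y',-np.radians(th)).as_matrix()
    print(th,[proj(f,piv+c@(np.array(q)/1e3)).round(1) for q in((35,14,8),(35,-14,8),(35,14,-16))])
print('obs',p(230,240),p(313,240),p(238,226))
E
```

```text
33 [array([459.8, 102.6]), array([173.1, 102.4]), array([370.8, 180.8]), array([262.3, 180.8])]
35 [array([462.8, 110.1]), array([170.2, 110. ]), array([371.5, 190.5]), array([261.6, 190.5])]
37 [array([465.7, 118.4]), array([167.2, 118.2]), array([372.2, 200.7]), array([260.9, 200.6])]
obs [461.6 112.8] [173.6 112.8] [372.  189.6] [262.4 189.6]
pins [219.2 293.1] [414.9 293.1] obs [216.8 294.4] [420.  294.4]
0 [array([282.4, 232.5]), array([352.6, 232.5]), array([287. , 219.9])]
5 [array([281.7, 236.4]), array([353.2, 236.4]), array([286.4, 218.6])]
10 [array([281.1, 241. ]), array([353.8, 241. ]), array([285.8, 217.9])]
20 [array([280. , 252.4]), array([355. , 252.4]), array([284.5, 218.5])]
35 [array([278.5, 274.4]), array([356.4, 274.3]), array([282.4, 224.9])]
obs [284. 232.] [350.4 232. ] [290.4 220.8]
```

>>> {"op": "arm_command", "data": {"plan": [[0, 0, 0, 0.45, 0], [0, 0, 0, 0.45, 0], [0, 0, 0, 0.3, 0], [0, 0, 0, 0, 0]]}}

```text
t: 14.3
tool_pos: [0.5415, 0.1271, 0.167]
tool_rot: [-3.142, 0.003, 0.092]
force: [0.5, -0.5, -1.1]
finger_gap: 0.301
finger_force: 14.9
```

>>> {"op": "arm_command", "data": {"plan": [[0, 0, 0, 0, 0], [0, 0, 0, 0.05, 0], [0, 0, 0, 0.05, 0], [0, 0, 0, 0.05, 0]], "grip_force": 7}}

```text
t: 14.8
tool_pos: [0.5424, 0.1282, 0.1595]
tool_rot: [3.142, -0.0, 0.093]
force: [0.6, 0.2, -1.2]
finger_gap: 0.306
finger_force: 6.9
```

>>> {"op": "arm_command", "data": {"plan": [[0, 0, 0, 0.05, 0], [0, 0, 0, 0.05, 0], [0, 0, 0, 0.05, 0]]}}

```text
t: 15.18
tool_pos: [0.5415, 0.1284, 0.15]
tool_rot: [-3.141, 0.002, 0.093]
force: [-4.5, 1.2, 1.1]
finger_gap: 0.302
finger_force: 7.0
```

>>> {"op": "arm_command", "data": {"plan": [[0, 0, 0, 0.05, 0], [0, 0, 0, 0.05, 0]]}}

```text
t: 15.42
tool_pos: [0.542, 0.1283, 0.1441]
tool_rot: [-3.141, 0.001, 0.093]
force: [-3.5, 0.5, 0.6]
finger_gap: 0.3
finger_force: 7.0
```

```bash
python3 - <<'E'
from h import *
to([.5424,.1282,.135],.094); f=grab('wrist','w5')
# shaft top-end edge row near column 317: print column profile
g=cv2.cvtColor(f['color'],cv2.COLOR_RGB2GRAY); print(g[170:330:3,317].tolist())
tcp=robot.sense()['tool_pos'];Z=R.from_euler('z',.094).as_matrix()
for th in (0,10,20,30,35):
    c=Z@R.from_euler('y',-np.radians(th)).as_matrix()
    print(th,[proj(f,tcp-[0,0,.014]+c@(np.array(q)/1e3)).round(0) for q in((35,0,8),(35,0,-16))])
E
```

```text
t 15.43 pos [0.542  0.1283 0.1441] rot [-3.1415e+00  7.0000e-04  9.2900e-02] F [-3.5  0.5  0.6] gap 0.3
tool-axis shift mm [0.4 0.1 9.1] shares [0.01 0.   0.15] turn share -0.001
[98, 102, 104, 108, 110, 108, 107, 104, 109, 113, 112, 108, 103, 104, 105, 107, 107, 106, 106, 104, 179, 145, 151, 154, 155, 154, 150, 147, 142, 168, 203, 227, 226, 226, 225, 226, 226, 225, 225, 225, 225, 225, 224, 225, 225, 225, 225, 225, 224, 224, 224, 224, 224, 224]
0 [array([317., 232.]), array([318., 220.])]
10 [array([317., 241.]), array([317., 218.])]
20 [array([317., 252.]), array([317., 218.])]
30 [array([317., 266.]), array([317., 222.])]
35 [array([317., 274.]), array([317., 225.])]
```

>>> {"op": "arm_command", "data": {"plan": [[0, 0.05, 0, 0.04, 0], [0, 0.05, 0, 0.04, 0], [0, 0, 0, 0.03, 0]]}}

```text
t: 15.85
tool_pos: [0.5494, 0.1286, 0.1381]
tool_rot: [3.141, -0.002, 0.093]
force: [-3.4, 0.1, 10.5]
finger_gap: 0.302
finger_force: 7.0
```

```bash
cat > prof.py <<'E'
from h import *
import sys
from scipy.optimize import least_squares
to([.5424,.1282,.135],.094); f=grab('wrist',sys.argv[1])
g=cv2.cvtColor(f['color'],cv2.COLOR_RGB2GRAY); 
for c in (305,317,330): print(c,g[200:320:2,c].tolist())
tcp=robot.sense()['tool_pos'];Z=R.from_euler('z',.094).as_matrix()
for th in (10,20,30,35):
    c=Z@R.from_euler('y',-np.radians(th)).as_matrix()
    print(th,[proj(f,tcp-[0,0,.014]+c@(np.array(q)/1e3)).round(0)[1] for q in((35,0,8),(35,0,-16),(30,0,8),(30,0,-16))])
E
python3 prof.py w6
```

```text
t 15.85 pos [0.5494 0.1286 0.1381] rot [ 3.1413e+00 -1.8000e-03  9.2600e-02] F [-3.4  0.1 10.5] gap 0.302
tool-axis shift mm [-7.  -0.3  3.1] shares [-0.12 -0.    0.05] turn share -0.001
305 [106, 109, 110, 113, 115, 116, 116, 116, 113, 113, 112, 113, 115, 118, 120, 120, 116, 112, 109, 110, 111, 112, 113, 114, 114, 113, 113, 111, 134, 190, 163, 137, 135, 134, 133, 132, 131, 130, 130, 130, 133, 150, 195, 225, 233, 233, 233, 233, 233, 233, 233, 233, 233, 233, 233, 232, 232, 233, 232, 233]
317 [105, 109, 110, 112, 115, 116, 115, 114, 114, 112, 112, 113, 115, 118, 121, 119, 116, 113, 109, 110, 111, 112, 112, 114, 114, 113, 113, 112, 110, 190, 165, 148, 147, 146, 144, 143, 141, 139, 137, 135, 134, 148, 190, 220, 229, 229, 229, 228, 229, 229, 228, 229, 229, 229, 228, 228, 228, 228, 228, 228]
330 [107, 109, 110, 113, 114, 117, 115, 114, 114, 113, 111, 114, 115, 118, 122, 120, 116, 112, 109, 109, 111, 112, 113, 114, 114, 113, 114, 111, 109, 189, 163, 139, 140, 142, 145, 146, 146, 147, 147, 147, 146, 162, 204, 229, 236, 236, 236, 236, 235, 236, 236, 236, 235, 235, 235, 235, 235, 235, 235, 235]
10 [np.float64(241.0), np.float64(218.0), np.float64(253.0), np.float64(228.0)]
20 [np.float64(252.0), np.float64(219.0), np.float64(263.0), np.float64(228.0)]
30 [np.float64(267.0), np.float64(222.0), np.float64(275.0), np.float64(231.0)]
35 [np.float64(274.0), np.float64(225.0), np.float64(282.0), np.float64(233.0)]
```

```bash
cat > blankfit.py <<'E'
from h import *
import sys
from scipy.optimize import least_squares
f=load(sys.argv[1]);g=cv2.cvtColor(f['color'],cv2.COLOR_RGB2GRAY)
rows=[int(r) for r in sys.argv[2:]]
for r in rows: print(r,[(c,int(g[r,c])) for c in range(262,372,3)])
E
python3 blankfit.py w6 262 280 290
python3 - <<'E'
from h import *
s=robot.sense();print(s['force'],s['ft_torque'],cam(load('/../w6') if 0 else load('w6'))[0][0,0])
E
```

```text
262 [(262, 127), (265, 126), (268, 125), (271, 125), (274, 126), (277, 129), (280, 130), (283, 135), (286, 139), (289, 135), (292, 131), (295, 129), (298, 132), (301, 135), (304, 135), (307, 140), (310, 143), (313, 145), (316, 148), (319, 147), (322, 147), (325, 143), (328, 140), (331, 138), (334, 138), (337, 140), (340, 144), (343, 145), (346, 176), (349, 175), (352, 174), (355, 137), (358, 131), (361, 130), (364, 129), (367, 128), (370, 128)]
280 [(262, 165), (265, 128), (268, 126), (271, 130), (274, 146), (277, 146), (280, 143), (283, 133), (286, 134), (289, 134), (292, 136), (295, 137), (298, 138), (301, 139), (304, 134), (307, 130), (310, 131), (313, 132), (316, 134), (319, 136), (322, 140), (325, 143), (328, 145), (331, 148), (334, 148), (337, 147), (340, 145), (343, 142), (346, 140), (349, 137), (352, 138), (355, 137), (358, 146), (361, 146), (364, 141), (367, 130), (370, 127)]
290 [(262, 146), (265, 146), (268, 146), (271, 146), (274, 145), (277, 146), (280, 145), (283, 131), (286, 133), (289, 231), (292, 230), (295, 230), (298, 232), (301, 232), (304, 233), (307, 231), (310, 229), (313, 228), (316, 228), (319, 230), (322, 230), (325, 232), (328, 234), (331, 236), (334, 237), (337, 238), (340, 238), (343, 237), (346, 235), (349, 234), (352, 231), (355, 205), (358, 146), (361, 146), (364, 146), (367, 146), (370, 145)]
[-0.91412935  0.20536096 -0.05497223] [0.00578964 0.14949329 0.0345971 ] 388.384382893156
```

```bash
python3 - <<'E'
from h import *
f=load('w6');tcp=robot.sense()['tool_pos'];Z=R.from_euler('z',.094).as_matrix();K,Rm,t=cam(f)
h=np.array([.4676,.1211,.034])
for fn,uv,w in(('w4',(317,232),66.4),('w6',(320,285),67)):
    f=load(fn);K,Rm,t=cam(f);tc=[.5425,.1276,.2406] if fn=='w4' else tcp
    for dep in (388.4*28/w/1e3,388.4*28/w/1e3*155/163.8):
        P=Rm.T@(np.linalg.solve(K,[*uv,1])*dep-t); print(fn,'rel tcp',(Z.T@(P-tc)*1e3).round(1),'rel hinge',(Z.T@(P-h)*1e3).round(1))
# solve (tilt, slide) from rows top 285, bottom 257.5
from scipy.optimize import least_squares
f=load('w6')
def pt(th,sl,q,dz=0): return tcp-[0,0,.014-dz]+Z@R.from_euler('y',-th).as_matrix()@(np.array(q)/1e3-[sl,0,0])
r=least_squares(lambda x:[proj(f,pt(*x,(35,0,8)))[1]-285,proj(f,pt(*x,(35,0,-16)))[1]-257.5],[.3,.005]);print(np.degrees(r.x[0]),r.x[1],r.cost)
e=pt(*r.x,(35,0,-16));he=pt(*r.x,(-85,0,-16));print('end bottom',(Z.T@(e-h)*1e3).round(1),'heel corner',(Z.T@(he-h)*1e3).round(1))
a=np.radians(35.1);M=R.from_euler('y',a).as_matrix()
print('in board frame',(M@(Z.T@(e-h))*1e3).round(1),(M@(Z.T@(he-h))*1e3).round(1))
E
```

```text
w4 rel tcp [ 33.1   0.2 -14.7] rel hinge [108.2  -0.3 191.9]
w4 rel tcp [35.2  0.2 -6.2] rel hinge [110.3  -0.4 200.4]
w6 rel tcp [12.  -1.1 -7.6] rel hinge [94.1 -1.3 96.6]
w6 rel tcp [15.3 -1.1  0.6] rel hinge [ 97.3  -1.3 104.7]
10.251000634484688 0.019644962901911298 7.270142102516845e-26
end bottom [100.   -0.2  77.1] heel corner [-18.1  -0.2  55.8]
in board frame [126.2  -0.2   5.6] [17.3 -0.2 56. ]
```

>>> {"op": "arm_command", "data": {"plan": [[0, 0.05, 0, -0.11, 0], [0, 0.11, 0, -0.1, 0], [0, 0, 0, 0, 0]]}}

```text
t: 16.27
tool_pos: [0.5594, 0.1296, 0.1514]
tool_rot: [3.141, -0.003, 0.093]
force: [-0.6, 0.5, -1.1]
finger_gap: 0.298
finger_force: 7.0
```

>>> {"op": "arm_command", "data": {"plan": [[0, 0, 0, 0, 0], [0, 0, 0, 0, 0], [0, 0, 0, 0, 0], [0, 0, 0, 0, 0]], "grip_force": 3}}

```text
t: 16.77
tool_pos: [0.5578, 0.1296, 0.1503]
tool_rot: [3.142, 0.0, 0.093]
force: [0.1, 1.0, -0.8]
finger_gap: 0.3
finger_force: 3.0
```

```bash
python3 prof.py w7; python3 - <<'E'
from h import *
g=grab('scene','s7'); a=load('s3')
E
```

```text
t 16.77 pos [0.5578 0.1296 0.1503] rot [3.1416e+00 2.0000e-04 9.2800e-02] F [ 0.1  1.  -0.8] gap 0.3
tool-axis shift mm [-15.4   0.   15.3] shares [-0.26  0.    0.26] turn share -0.001
305 [99, 100, 102, 107, 108, 106, 106, 106, 106, 107, 108, 111, 112, 114, 117, 119, 118, 117, 117, 114, 116, 130, 147, 161, 171, 178, 185, 190, 112, 113, 115, 115, 115, 117, 114, 112, 105, 140, 132, 132, 134, 147, 195, 225, 234, 234, 234, 234, 234, 234, 234, 234, 234, 234, 234, 234, 234, 234, 234, 234]
317 [99, 100, 102, 106, 108, 107, 106, 106, 106, 106, 108, 110, 111, 114, 117, 119, 117, 116, 116, 114, 116, 131, 148, 162, 172, 178, 185, 191, 111, 113, 115, 116, 114, 115, 115, 136, 189, 146, 140, 138, 136, 145, 189, 219, 230, 230, 230, 230, 230, 230, 230, 230, 230, 230, 230, 230, 229, 230, 229, 229]
330 [98, 100, 102, 107, 108, 107, 106, 106, 106, 106, 108, 111, 111, 115, 117, 118, 117, 116, 116, 114, 115, 133, 149, 163, 170, 178, 185, 190, 112, 113, 115, 115, 115, 115, 115, 111, 188, 150, 149, 150, 150, 157, 202, 228, 237, 237, 236, 236, 236, 236, 236, 237, 236, 236, 236, 236, 236, 236, 236, 236]
10 [np.float64(241.0), np.float64(218.0), np.float64(253.0), np.float64(228.0)]
20 [np.float64(252.0), np.float64(218.0), np.float64(263.0), np.float64(228.0)]
30 [np.float64(266.0), np.float64(222.0), np.float64(275.0), np.float64(231.0)]
35 [np.float64(274.0), np.float64(225.0), np.float64(282.0), np.float64(233.0)]
```

The code profiles show the blank slid about 23 mm heelward in the pads instead of pivoting, so the lever at the far end was too short. I'll set it down on a clear patch of bench, regrasp close to the heel for a long lever, and try again.

>>> {"op": "arm_command", "data": {"plan": [[0, 0, 0, 0, 0], [0, 0, 0, -0.4, 0], [0, 0, 0, -0.8, 0], [0, 0, 0.3, -0.6, 0], [0, -0.2, 0.7, 0, 0]], "grip_force": 12}}

```text
t: 17.5
tool_pos: [0.5536, 0.0693, 0.2621]
tool_rot: [3.141, -0.008, 0.096]
force: [-0.4, -1.0, -0.5]
finger_gap: 0.3
finger_force: 12.0
```

>>> {"op": "arm_command", "data": {"plan": [[0, -0.4, 0.8, 0, 0], [0, -0.38, 0.8, 0.3, 0], [0, 0, 0.74, 0.7, 0], [0, 0, 0, 0.9, 0], [0, 0, 0, 0.9, 0]]}}

```text
t: 18.12
tool_pos: [0.5181, -0.0764, 0.0894]
tool_rot: [3.141, -0.002, 0.091]
force: [0.6, -0.4, -0.7]
finger_gap: 0.301
finger_force: 12.0
```

>>> {"op": "arm_command", "data": {"plan": [[0, 0, 0, 0.6, 0], [0, 0, 0, 0.15, 0], [0, 0, 0, 0, 0], [0, 0, 0, 0, 0]]}}

```text
t: 18.62
tool_pos: [0.5191, -0.0757, 0.047]
tool_rot: [3.14, -0.003, 0.093]
force: [-0.8, 0.1, -0.0]
finger_gap: 0.295
finger_force: 12.0
```

```bash
python3 - <<'E'
from h import *
to([.518,-.0755,.03],.094)
f=grab('top','t8');grab('scene','s8')
E
```

```text
t 18.62 pos [ 0.5191 -0.0757  0.047 ] rot [ 3.1403e+00 -2.7000e-03  9.3000e-02] F [-0.8  0.1 -0. ] gap 0.295
tool-axis shift mm [-1.2 -0.3 17. ] shares [-0.02 -0.01  0.28] turn share -0.000
```

>>> {"op": "arm_command", "data": {"plan": [[0, 0, 0, 0.08, 0], [0, 0, 0, 0.08, 0], [0, 0, 0, 0, 0]]}}

```text
t: 19.1
tool_pos: [0.5179, -0.0754, 0.0356]
tool_rot: [3.142, -0.0, 0.093]
force: [1.0, 0.1, 0.4]
finger_gap: 0.301
finger_force: 12.0
```

>>> {"op": "arm_command", "data": {"plan": [[0, 0, 0, 0.06, 0], [0, 0, 0, 0, 0]]}}

```text
t: 19.35
tool_pos: [0.5177, -0.0753, 0.0319]
tool_rot: [-3.141, 0.0, 0.093]
force: [0.4, -0.8, -0.2]
finger_gap: 0.298
finger_force: 12.0
```

>>> {"op": "arm_command", "data": {"plan": [[0, 0, 0, 0.04, 0], [0, 0, 0, 0.02, 0], [0, 0, 0, 0, 0]]}}

```text
t: 19.73
tool_pos: [0.5179, -0.0753, 0.0291]
tool_rot: [3.142, -0.0, 0.093]
force: [-0.3, 0.9, 5.2]
finger_gap: 0.3
finger_force: 12.0
```

>>> {"op": "arm_command", "data": {"plan": [[0, 0, 0, 0.03, 0], [0, 0, 0, 0, 0]]}}

```text
t: 19.98
tool_pos: [0.5182, -0.0753, 0.0283]
tool_rot: [3.141, -0.001, 0.093]
force: [-2.6, 1.4, 14.1]
finger_gap: 0.299
finger_force: 12.0
```

>>> {"op": "arm_command", "data": {"plan": [[0.6, 0, 0, -0.02, 0], [1, 0, 0, 0, 0], [1, 0, 0, 0, 0], [1, 0, 0, -0.5, 0], [1, -0.2, 0, -0.9, 0]]}}

```text
t: 20.6
tool_pos: [0.5047, -0.0761, 0.1109]
tool_rot: [-3.139, 0.004, 0.093]
force: [-0.1, 0.3, 0.6]
finger_gap: 0.791
finger_force: 0.0
```

>>> {"op": "arm_command", "data": {"plan": [[1, -0.5, 0, -0.9, 0], [1, 0, 0, -0.9, 0], [1, 0, 0, -0.3, 0], [1, 0, 0, 0, 0]]}}

```text
t: 21.1
tool_pos: [0.4767, -0.0796, 0.2393]
tool_rot: [3.14, -0.003, 0.093]
force: [-0.0, -0.8, -1.3]
finger_gap: 0.999
finger_force: 0.0
```

```bash
python3 - <<'E'
from h import *
to([.475,-.08,.03],.094)
f=grab('wrist','w9');grab('top','t9');grab('scene','s9')
hsv=cv2.cvtColor(f['color'],cv2.COLOR_RGB2HSV);print('guess px',proj(f,[.47,-.08,.024]).round(0))
m=((hsv[...,2]>190)&(hsv[...,1]<130)).astype(np.uint8)
n,l,st,c=cv2.connectedComponentsWithStats(m)
for i in range(1,n):
    if st[i,4]>300:
        print(st[i],c[i].round(0),cv2.minAreaRect(np.argwhere(l==i)[:,::-1].astype(np.float32)))
E
```

```text
t 21.1 pos [ 0.4767 -0.0796  0.2393] rot [ 3.14e+00 -2.90e-03  9.27e-02] F [-0.  -0.8 -1.3] gap 0.999
tool-axis shift mm [-2.400e+00 -1.000e-01  2.093e+02] shares [-0.04 -0.    3.49] turn share -0.001
guess px [317. 223.]
[    0     0   176   201 21261] [83. 99.] ((81.23643493652344, 101.76762390136719), (248.88824462890625, 104.49798583984375), 68.52320861816406)
[ 303  142   30   79 2219] [317. 180.] ((317.5, 181.0), (78.0, 29.0), 90.0)
[ 291  235   55   35 1730] [317. 252.] ((318.0, 252.0), (54.0, 34.0), 0.0)
[ 435  259  112   63 2441] [490. 289.] ((490.5743103027344, 289.3462219238281), (112.56895446777344, 24.09752082824707), 25.769329071044922)
```

```bash
python3 - <<'E'
from h import *
f=load('w9');s=robot.sense();Z=R.from_euler('z',s['tool_rot'][2]).as_matrix()
for n,uv,z in(('end',(318,141.5),.024),('heel',(318.5,270),.034),('heelfront',(318.5,234.5),.034),('h-left',(290.5,252),.034),('h-right',(346,252),.034)):
    print(n,(Z.T@(atz(f,uv,z)-s['tool_pos'])*1e3).round(1))
E
```

```text
end [  69.4   -1.3 -212.4]
heel [ -49.    -1.8 -202.4]
heelfront [ -14.2   -1.8 -202.4]
h-left [ -31.1   24.5 -202.4]
h-right [ -31.1  -27.7 -202.4]
```

>>> {"op": "arm_command", "data": {"plan": [[1, 0.07, 0.025, 0.8, 0], [1, 0, 0, 0.9, 0], [1, 0, 0, 0.9, 0], [0.7, 0, 0, 0.6, 0], [0.4, 0, 0, 0.22, 0]], "grip_force": 10}}

```text
t: 21.88
tool_pos: [0.4777, -0.0793, 0.0295]
tool_rot: [-3.138, 0.006, 0.093]
force: [0.5, 0.2, 0.0]
finger_gap: 0.831
finger_force: 0.0
```

>>> {"op": "arm_command", "data": {"plan": [[0, 0, 0, 0, 0], [0, 0, 0, 0, 0], [0, 0, 0, 0, 0], [0, 0, 0, 0, 0], [0, 0, 0, 0, 0]]}}

```text
t: 22.5
tool_pos: [0.4806, -0.0803, 0.0334]
tool_rot: [3.141, -0.001, 0.093]
force: [0.1, -0.6, 4.4]
finger_gap: 0.303
finger_force: 10.6
```

>>> {"op": "arm_command", "data": {"plan": [[0, 0, 0, -0.3, 0], [0, 0, 0, -0.9, 0], [0, 0, 0, -0.9, 0], [0, 0, 0, -0.9, 0], [0, 0, -0.2, -0.8, 0]]}}

```text
t: 23.12
tool_pos: [0.4792, -0.0687, 0.263]
tool_rot: [3.141, -0.001, 0.092]
force: [0.8, -0.1, -0.9]
finger_gap: 0.3
finger_force: 10.0
```

>>> {"op": "arm_command", "data": {"plan": [[0, 0.3, -0.8, 0, 0], [0, 0.4, -0.8, 0, 0], [0, 0.3, -0.8, 0, 0], [0, 0.15, -0.55, 0, 0], [0, 0, -0.2, 0, 0]]}}

```text
t: 23.75
tool_pos: [0.5302, 0.128, 0.2605]
tool_rot: [-3.141, 0.001, 0.095]
force: [0.4, 0.3, -0.0]
finger_gap: 0.302
finger_force: 10.0
```

>>> {"op": "arm_command", "data": {"plan": [[0, 0, 0, 0.4, 0], [0, 0, 0, 0.2, 0], [0, 0, 0, 0, 0]]}}

```text
t: 24.12
tool_pos: [0.5297, 0.1254, 0.2239]
tool_rot: [3.142, 0.003, 0.092]
force: [0.0, -0.8, -0.0]
finger_gap: 0.299
finger_force: 10.0
```

```bash
cat > tilt.py <<'E'
from h import *
import sys
from scipy.optimize import least_squares
fn=sys.argv[1]; to([.5308,.1261,.216],.094); f=grab('wrist',fn);tcp=robot.sense()['tool_pos'];Z=R.from_euler('z',robot.sense()['tool_rot'][2]).as_matrix()
g=cv2.cvtColor(f['color'],cv2.COLOR_RGB2GRAY)
r=int(sys.argv[2]) if len(sys.argv)>2 else 150
print('rows from',r,g[r:r+140:2,312].tolist());print(g[r:r+140:2,325].tolist())
for th in (0,10,20,30,35,40,45):
    c=Z@R.from_euler('y',-np.radians(th)).as_matrix()
    print(th,[proj(f,tcp-[0,0,.016]+c@(np.array(q)/1e3)).round(0)[1] for q in((66,0,6),(66,0,-18))],end=' ')
E
python3 tilt.py w10
```

```text
t 24.12 pos [0.5297 0.1254 0.2239] rot [3.1415e+00 2.6000e-03 9.1800e-02] F [ 0.  -0.8 -0. ] gap 0.299
tool-axis shift mm [ 1.2 -0.6  7.9] shares [ 0.02 -0.01  0.13] turn share -0.001
rows from 150 [98, 104, 118, 156, 207, 219, 220, 220, 220, 220, 220, 220, 220, 220, 220, 220, 219, 219, 219, 219, 219, 219, 219, 219, 219, 220, 219, 219, 219, 219, 219, 219, 219, 219, 219, 219, 219, 219, 219, 219, 219, 219, 219, 218, 219, 220, 219, 222, 226, 229, 230, 212, 211, 212, 212, 212, 212, 211, 212, 212, 212, 212, 211, 211, 211, 211, 211, 211, 212, 212]
[99, 105, 125, 168, 217, 227, 228, 227, 227, 227, 226, 227, 226, 226, 226, 227, 227, 227, 226, 226, 226, 226, 226, 227, 226, 226, 227, 226, 226, 226, 226, 226, 226, 226, 226, 226, 226, 226, 226, 226, 225, 225, 225, 225, 225, 225, 225, 225, 225, 225, 225, 202, 202, 202, 201, 202, 200, 201, 201, 202, 203, 202, 202, 202, 201, 202, 202, 202, 202, 201]
0 [np.float64(151.0), np.float64(149.0)] 10 [np.float64(158.0), np.float64(144.0)] 20 [np.float64(172.0), np.float64(145.0)] 30 [np.float64(194.0), np.float64(152.0)] 35 [np.float64(208.0), np.float64(158.0)] 40 [np.float64(223.0), np.float64(166.0)] 45 [np.float64(241.0), np.float64(176.0)]
```

>>> {"op": "arm_command", "data": {"plan": [[0, 0.02, 0, 0.12, 0], [0, 0, 0, 0.12, 0], [0, 0, 0, 0.1, 0], [0, 0, 0, 0.1, 0], [0, 0, 0, 0, 0]], "grip_force": 5}}

```text
t: 24.8
tool_pos: [0.5315, 0.1264, 0.1978]
tool_rot: [-3.141, 0.001, 0.093]
force: [0.4, 0.5, -1.1]
finger_gap: 0.303
finger_force: 5.0
```

```bash
python3 tilt.py w11
```

```text
t 24.8 pos [0.5315 0.1264 0.1978] rot [-3.1414e+00  6.0000e-04  9.2800e-02] F [ 0.4  0.5 -1.1] gap 0.303
tool-axis shift mm [ -0.8   0.2 -18.2] shares [-0.01  0.   -0.3 ] turn share -0.001
rows from 150 [109, 133, 136, 141, 141, 141, 139, 135, 131, 130, 128, 146, 153, 150, 150, 150, 148, 149, 150, 150, 149, 172, 229, 229, 229, 229, 229, 229, 229, 229, 229, 229, 229, 229, 229, 229, 229, 229, 229, 229, 229, 229, 229, 229, 229, 229, 229, 229, 229, 229, 229, 229, 229, 229, 229, 221, 226, 227, 226, 226, 227, 227, 227, 227, 227, 227, 227, 227, 227, 227]
[110, 142, 138, 134, 133, 136, 140, 143, 143, 141, 138, 155, 162, 159, 159, 159, 158, 158, 158, 157, 158, 158, 234, 234, 234, 234, 234, 234, 234, 234, 234, 234, 234, 234, 234, 234, 234, 234, 234, 234, 234, 234, 233, 233, 234, 233, 233, 233, 233, 233, 233, 233, 233, 233, 233, 219, 219, 219, 219, 219, 219, 219, 218, 218, 218, 218, 218, 218, 218, 218]
0 [np.float64(152.0), np.float64(150.0)] 10 [np.float64(159.0), np.float64(146.0)] 20 [np.float64(173.0), np.float64(146.0)] 30 [np.float64(195.0), np.float64(153.0)] 35 [np.float64(208.0), np.float64(159.0)] 40 [np.float64(224.0), np.float64(167.0)] 45 [np.float64(241.0), np.float64(177.0)]
```

>>> {"op": "arm_command", "data": {"plan": [[0, 0, 0, 0.08, 0], [0, 0, 0, 0.02, 0], [0, 0, 0, 0, 0]]}}

```text
t: 25.22
tool_pos: [0.5317, 0.1263, 0.1924]
tool_rot: [-3.142, 0.0, 0.093]
force: [0.8, 0.5, -1.4]
finger_gap: 0.303
finger_force: 5.0
```

```bash
python3 tilt.py w12; echo; python3 - <<'E'
from h import *
for fn in('w10','w11','w12'):
    f=load(fn);g=cv2.Canny(f['color'],60,140)
    print(fn,[(r,np.flatnonzero(g[r,255:385]).tolist()[:8]) for r in range(146,236,8)])
E
```

```text
t 25.23 pos [0.5317 0.1263 0.1924] rot [-3.1416  0.      0.0928] F [ 0.8  0.5 -1.4] gap 0.303
tool-axis shift mm [ -0.9   0.1 -23.6] shares [-0.01  0.   -0.39] turn share -0.001
rows from 150 [104, 109, 136, 139, 143, 147, 146, 146, 145, 142, 139, 135, 134, 133, 139, 182, 151, 148, 148, 148, 148, 147, 148, 148, 148, 148, 148, 177, 231, 231, 231, 231, 231, 231, 231, 231, 231, 231, 231, 231, 230, 231, 231, 231, 231, 231, 231, 231, 231, 230, 231, 230, 230, 230, 216, 216, 217, 224, 227, 228, 227, 228, 228, 228, 228, 228, 227, 228, 228, 228]
[104, 112, 145, 143, 139, 136, 137, 141, 145, 146, 147, 146, 144, 142, 160, 191, 160, 156, 157, 155, 155, 156, 155, 155, 155, 155, 155, 185, 236, 235, 235, 235, 235, 235, 235, 235, 235, 235, 235, 235, 235, 235, 235, 235, 235, 235, 235, 235, 234, 233, 233, 233, 234, 233, 222, 222, 222, 222, 221, 221, 221, 221, 221, 221, 220, 221, 221, 221, 221, 220]
0 [np.float64(153.0), np.float64(150.0)] 10 [np.float64(160.0), np.float64(146.0)] 20 [np.float64(174.0), np.float64(147.0)] 30 [np.float64(195.0), np.float64(153.0)] 35 [np.float64(209.0), np.float64(159.0
[... 457 characters left out ...]
154, [3, 23, 24, 25, 26, 27, 28, 98]), (162, [4, 14, 27, 100, 104, 114]), (170, [4, 25, 103, 112]), (178, [0, 1, 2, 3, 4, 5, 6, 7]), (186, [24, 102, 126]), (194, [24, 51, 84, 85, 86, 87, 88, 89]), (202, [0, 25, 50, 101, 125, 126]), (210, [1, 25, 50, 101, 123, 124]), (218, [1, 26, 49, 100, 121, 122]), (226, [26, 38, 100, 119]), (234, [0, 27, 43, 99, 114])]
w12 [(146, []), (154, [28, 29, 99, 107, 117]), (162, [0, 1, 2, 18, 26, 101, 106, 116]), (170, [2, 10, 25, 102, 104, 114]), (178, [3, 24, 25, 26, 30, 31, 38, 39]), (186, [22, 104, 127]), (194, [23, 103, 126]), (202, [24, 102, 124]), (210, [24, 49, 102, 125]), (218, [0, 25, 49, 101, 123]), (226, [25, 48, 101, 121]), (234, [26, 37, 100, 119])]
```

>>> {"op": "arm_command", "data": {"plan": [[0, 0, 0, 0.09, 0], [0, 0, 0, 0.09, 0], [0, 0, 0, 0.07, 0], [0, 0, 0, 0, 0]]}}

```text
t: 25.78
tool_pos: [0.5313, 0.1262, 0.1768]
tool_rot: [-3.142, 0.001, 0.093]
force: [0.1, 0.0, -0.4]
finger_gap: 0.302
finger_force: 5.0
```

```bash
python3 tilt.py w13; echo; python3 - <<'E'
from h import *
for fn in('w13',):
    f=load(fn);g=cv2.Canny(f['color'],60,140)
    print(fn,[(r,np.flatnonzero(g[r,255:385]).tolist()[:8]) for r in range(146,256,6)])
E
```

```text
t 25.77 pos [0.5313 0.1262 0.1768] rot [-3.1415e+00  1.2000e-03  9.2800e-02] F [ 0.1  0.  -0.4] gap 0.302
tool-axis shift mm [ -0.6   0.1 -39.2] shares [-0.01  0.   -0.65] turn share -0.001
rows from 150 [106, 110, 110, 104, 100, 99, 123, 148, 150, 151, 153, 156, 159, 160, 160, 161, 160, 159, 157, 157, 154, 151, 149, 147, 147, 145, 144, 159, 198, 220, 230, 231, 231, 231, 142, 142, 141, 142, 142, 142, 142, 141, 142, 142, 173, 230, 230, 230, 230, 230, 230, 230, 230, 230, 230, 230, 218, 218, 217, 216, 217, 216, 216, 220, 227, 229, 229, 229, 229, 229]
[105, 111, 110, 105, 101, 99, 130, 159, 159, 157, 155, 151, 150, 149, 150, 152, 155, 156, 158, 160, 160, 160, 160, 159, 158, 156, 155, 167, 207, 226, 235, 235, 234, 234, 150, 149, 150, 150, 150, 149, 149, 150, 175, 234, 234, 234, 234, 234, 234, 234, 234, 234, 234, 234, 234, 234, 224, 224, 224, 224, 224, 223, 223, 223, 223, 223, 222, 222, 222, 221]
0 [np.float64(152.0), np.float64(150.0)] 10 [np.float64(159.0), np.float64(146.0)] 20 [np.float64(173.0), np.float64(146.0)] 30 [np.float64(195.0), np.float64(153.0)] 35 [np.float64(208.0), np.float64(159.0)] 40 [np.float64(224.0), np.float64(167.0)] 45 [np.float64(241.0), np.float64(177.0)] 
w13 [(146, []), (152, []), (158, []), (164, [25, 102]), (170, [17, 23, 103]), (176, [15, 23, 104, 108, 119]), (182, [22, 105, 107, 108, 116, 117]), (188, [19, 105]), (194, [19, 106]), (200, [20, 106, 127, 128, 129]), (206, [19, 22, 42, 43, 106, 107, 114]), (212, [20, 42, 43, 44, 45, 46, 106, 108]), (218, [20, 48, 55, 84, 85, 86, 87, 88]), (224, [21, 105, 123, 124]), (230, [22, 104, 122]), (236, [22, 65, 104, 120]), (242, [23, 43, 44, 45, 46, 47, 103, 119]), (248, [24, 41, 102, 117]), (254, [25, 36, 102, 116])]
```

>>> {"op": "arm_command", "data": {"plan": [[0, 0, 0, 0.07, 0], [0, 0, 0, 0.04, 0], [0, 0, 0, 0, 0]]}}

```text
t: 26.2
tool_pos: [0.5315, 0.1263, 0.1705]
tool_rot: [-3.142, 0.001, 0.093]
force: [-0.5, 0.4, -0.6]
finger_gap: 0.299
finger_force: 5.0
```

```bash
python3 tilt.py w14 160; echo; python3 - <<'E'
from h import *
from scipy.optimize import least_squares
f=load('w13')
s=dict(tcp=np.array([.5313,.1262,.1768]));Z=R.from_euler('z',.093).as_matrix()
def rows(f,tcp,th,sl): 
    c=Z@R.from_euler('y',-th).as_matrix();return np.array([proj(f,tcp-[0,0,.016]+c@np.array([.066-sl,0,z]))[1] for z in(.006,-.018)])
r=least_squares(lambda x:rows(f,s['tcp'],x[0],x[1]/100)-[206,163],[.6,0]);print(np.degrees(r.x[0]),r.x[1]*10)
E
```

```text
t 26.2 pos [0.5315 0.1263 0.1705] rot [-3.1416e+00  6.0000e-04  9.2800e-02] F [-0.5  0.4 -0.6] gap 0.299
tool-axis shift mm [ -0.7   0.1 -45.5] shares [-0.01  0.   -0.76] turn share -0.001
rows from 160 [100, 99, 101, 101, 108, 154, 153, 153, 156, 158, 159, 161, 162, 165, 165, 165, 165, 164, 162, 161, 160, 158, 156, 153, 152, 151, 150, 149, 148, 166, 205, 222, 229, 229, 230, 230, 229, 223, 139, 138, 138, 139, 139, 138, 138, 229, 228, 229, 228, 229, 229, 228, 228, 227, 217, 217, 217, 217, 217, 217, 216, 221, 228, 228, 229, 229, 229, 229, 229, 229]
[100, 99, 99, 102, 109, 165, 163, 162, 161, 159, 157, 155, 153, 154, 156, 156, 157, 160, 162, 165, 166, 165, 166, 165, 164, 162, 161, 160, 159, 176, 212, 227, 233, 234, 233, 233, 234, 227, 147, 146, 146, 146, 146, 146, 146, 233, 233, 233, 233, 233, 233, 233, 233, 231, 223, 223, 223, 223, 223, 223, 223, 223, 222, 223, 221, 222, 222, 222, 221, 221]
0 [np.float64(152.0), np.float64(150.0)] 10 [np.float64(159.0), np.float64(146.0)] 20 [np.float64(173.0), np.float64(147.0)] 30 [np.float64(195.0), np.float64(153.0)] 35 [np.float64(209.0), np.float64(159.0)] 40 [np.float64(224.0), np.float64(167.0)] 45 [np.float64(241.0), np.float64(177.0)] 
30.58095269803557 3.8737271836049896
```

>>> {"op": "arm_command", "data": {"plan": [[0, 0, 0, 0.07, 0], [0, 0, 0, 0, 0], [0, -0.1, 0, 0, 0], [0, -0.1, 0, 0, 0], [0, 0, 0, 0, 0]]}}

```text
t: 26.88
tool_pos: [0.519, 0.1252, 0.1667]
tool_rot: [-3.142, 0.0, 0.093]
force: [-0.8, -0.0, -1.2]
finger_gap: 0.299
finger_force: 5.0
```

>>> {"op": "arm_command", "data": {"plan": [[0, 0, 0, 0.2, 0], [0, 0, 0, 0.2, 0], [0, 0, 0, 0.1, 0], [0, 0, 0, 0, 0]]}}

```text
t: 27.38
tool_pos: [0.5192, 0.1251, 0.1356]
tool_rot: [-3.141, 0.002, 0.093]
force: [0.4, 0.7, -1.5]
finger_gap: 0.301
finger_force: 5.0
```

```bash
python3 tilt.py w15 160; echo; python3 - <<'E'
from h import *
f=load('w15');g=cv2.Canny(f['color'],60,140)
print([(r,np.flatnonzero(g[r,255:385]).tolist()[:8]) for r in range(160,256,6)])
E
```

```text
t 27.38 pos [0.5192 0.1251 0.1356] rot [-3.1415e+00  1.9000e-03  9.2800e-02] F [ 0.4  0.7 -1.5] gap 0.301
tool-axis shift mm [ 11.5   0.1 -80.4] shares [ 0.19  0.   -1.34] turn share -0.001
rows from 160 [123, 123, 123, 151, 152, 152, 151, 141, 157, 156, 157, 158, 160, 162, 164, 166, 167, 169, 169, 169, 169, 168, 166, 165, 165, 163, 161, 159, 156, 155, 156, 153, 152, 151, 155, 195, 223, 227, 229, 229, 229, 229, 229, 138, 138, 136, 137, 136, 137, 168, 229, 229, 229, 218, 218, 218, 218, 218, 217, 218, 216, 217, 217, 219, 227, 229, 228, 229, 229, 229]
[121, 121, 121, 127, 150, 150, 150, 142, 168, 166, 166, 166, 164, 161, 160, 158, 156, 157, 158, 160, 162, 164, 166, 168, 169, 169, 169, 169, 170, 167, 166, 165, 163, 162, 165, 204, 227, 231, 233, 233, 233, 233, 233, 144, 144, 145, 144, 144, 143, 176, 233, 233, 233, 224, 224, 224, 224, 224, 224, 223, 223, 224, 223, 223, 223, 223, 223, 223, 221, 221]
0 [np.float64(151.0), np.float64(149.0)] 10 [np.float64(159.0), np.float64(145.0)] 20 [np.float64(173.0), np.float64(146.0)] 30 [np.float64(194.0), np.float64(152.0)] 35 [np.float64(208.0), np.float64(158.0)] 40 [np.float64(224.0), np.float64(166.0)] 45 [np.float64(241.0), np.float64(176.0)] 
[(160, [81, 82, 83, 84, 85, 86, 109, 120]), (166, [8, 69, 70, 71, 72, 73, 74, 75]), (172, [107, 117]), (178, [2, 22, 106, 113, 114, 115, 116]), (184, [2, 22, 106, 110]), (190, [3, 22]), (196, [3, 21, 106]), (202, [4, 20, 107]), (208, [4, 20, 107]), (214, [5, 20, 108]), (220, [5, 19, 108]), (226, [6, 19, 109]), (232, [6, 18, 39, 109]), (238, [7, 8, 9, 10, 11, 19, 39, 108]), (244, [11, 20, 46, 90]), (250, [16, 22, 106, 107, 124, 125])]
```

>>> {"op": "arm_command", "data": {"plan": [[0, 0, 0, 0.05, 0], [0, 0, 0, 0.05, 0], [0, 0, 0, 0.03, 0], [0, 0, 0, 0, 0]]}}

```text
t: 27.92
tool_pos: [0.5197, 0.1252, 0.1288]
tool_rot: [-3.142, 0.0, 0.093]
force: [-0.0, -0.0, -0.7]
finger_gap: 0.299
finger_force: 5.0
```

>>> {"op": "arm_command", "data": {"plan": [[0, 0, 0, 0.03, 0], [0, 0, 0, 0.03, 0], [0, 0, 0, 0, 0]]}}

```text
t: 28.3
tool_pos: [0.5195, 0.1252, 0.125]
tool_rot: [-3.142, 0.0, 0.093]
force: [0.2, -0.6, -0.8]
finger_gap: 0.302
finger_force: 5.0
```

>>> {"op": "arm_command", "data": {"plan": [[0, 0, 0, 0.03, 0], [0, 0, 0, 0.03, 0], [0, 0, 0, 0, 0]]}}

```text
t: 28.68
tool_pos: [0.5204, 0.1252, 0.1224]
tool_rot: [3.142, -0.002, 0.093]
force: [-0.8, 0.0, 5.0]
finger_gap: 0.3
finger_force: 5.0
```

>>> {"op": "arm_command", "data": {"plan": [[0, 0, 0, 0.03, 0], [0, 0, 0, 0.02, 0], [0, 0, 0, 0, 0]]}}

```text
t: 29.05
tool_pos: [0.5209, 0.1253, 0.1199]
tool_rot: [3.142, -0.003, 0.093]
force: [-0.9, 1.1, 7.1]
finger_gap: 0.301
finger_force: 5.0
```

```bash
cat > ed.py <<'E'
from h import *
import sys
to([.519,.1261,.12],.094);f=grab('wrist',sys.argv[1]);g=cv2.cvtColor(f['color'],cv2.COLOR_RGB2GRAY);e=cv2.Canny(f['color'],60,140)
print('rows160+2i',g[160:260:2,325].tolist());print([(r,np.flatnonzero(e[r,265:375]).tolist()[:6]) for r in range(176,250,6)])
E
python3 ed.py w16
```

```text
t 29.05 pos [0.5209 0.1253 0.1199] rot [ 3.1415 -0.0032  0.0927] F [-0.9  1.1  7.1] gap 0.301
tool-axis shift mm [-1.9 -1.  -0.2] shares [-0.03 -0.02 -0.  ] turn share -0.001
rows160+2i [100, 95, 83, 93, 124, 140, 137, 163, 163, 160, 158, 156, 157, 157, 159, 159, 162, 165, 166, 166, 167, 168, 167, 166, 165, 164, 161, 160, 188, 220, 232, 236, 236, 236, 236, 236, 236, 236, 236, 236, 152, 152, 153, 153, 153, 153, 153, 153, 236, 235]
[(176, [5, 13, 95]), (182, [2, 12, 96]), (188, [12, 95, 96, 100, 101, 108]), (194, [11, 96, 99]), (200, [10, 98, 103]), (206, [10, 98, 102]), (212, [9, 99, 101]), (218, [8, 39, 40, 98, 99]), (224, [9, 33, 98]), (230, [10, 32, 97]), (236, [11, 32, 64, 91, 92, 93]), (242, [12]), (248, [12])]
```

```bash
cat > bang.py <<'E'
from h import *
import sys
h=np.array([.4663,.1206,.034]);yaw=.0965
def bd(a,p): return R.from_euler('z',yaw).as_matrix()@R.from_euler('y',-a).as_matrix()@(np.array(p)/1e3)+h
def edge(f,n,ys,lo=28,hi=42):
    g=cv2.cvtColor(f['color'],cv2.COLOR_RGB2GRAY).astype(np.float32); out=[]
    for y in ys:
        A=np.arange(lo,hi,.1)
        P=np.array([proj(f,bd(np.radians(a),(205,y,n))) for a in A]).astype(np.float32)
        v=cv2.remap(g,P[:,0].reshape(-1,1),P[:,1].reshape(-1,1),cv2.INTER_LINEAR)
        d=np.gradient(cv2.GaussianBlur(v,(1,9),0).ravel()); i=np.argmax(d); out.append(float(A[i].round(1)))
    return out
if __name__=='__main__':
    ys=[-70,-60,-50,-40,40,50,60,70]
    print('s3',edge(load('s3'),0,ys)); print('now',edge(grab('scene',sys.argv[1]),0,ys))
E
python3 bang.py s16
python3 - <<'E'
from h import *
from scipy.optimize import least_squares
f=load('w16');tcp=np.array([.5209,.1253,.1199]);Z=R.from_euler('z',.093).as_matrix();h=np.array([.4676,.1211,.034])
def pts(x): 
    c=Z@R.from_euler('y',-x[0]).as_matrix();return [tcp-[0,0,.016]+c@np.array([.066-x[1]/100,0,z]) for z in(.006,-.018)]
for obs in([217,173],[219,173],[217,171]):
    r=least_squares(lambda x:[proj(f,p)[1]-o for p,o in zip(pts(x),obs)],[.6,0]);e=Z.T@(pts(r.x)[1]-h)*1e3
    a=np.radians(35);M=R.from_euler('y',a).as_matrix();print(np.degrees(r.x[0]).round(1),(r.x[1]*10).round(1),'end bottom in board',(M@e).round(1))
E
```

```text
s3 [34.8, 35.0, 35.1, 35.2, 35.1, 34.7, 34.7, 37.6]
now [34.9, 35.0, 35.2, 34.6, 35.1, 35.1, 34.8, 34.8]
31.4 8.0 end bottom in board [140.7  -0.8   4.9]
32.8 7.3 end bottom in board [141.9  -0.8   6.4]
32.8 6.4 end bottom in board [142.8  -0.8   6.3]
```

>>> {"op": "arm_command", "data": {"plan": [[0, 0, 0, 0, 0], [0, -0.041, 0, 0.028, 0], [0, -0.041, 0, 0.028, 0], [0, 0, 0, 0, 0]], "grip_force": 8}}

```text
t: 29.65
tool_pos: [0.5151, 0.1248, 0.1157]
tool_rot: [-3.142, -0.001, 0.093]
force: [-1.0, -0.0, 4.8]
finger_gap: 0.3
finger_force: 8.0
```

```bash
python3 ed.py w17
```

```text
t 29.65 pos [0.5151 0.1248 0.1157] rot [-3.1416e+00 -9.0000e-04  9.2800e-02] F [-1.  -0.   4.8] gap 0.3
tool-axis shift mm [ 4.1 -1.  -4.3] shares [ 0.07 -0.02 -0.07] turn share -0.001
rows160+2i [151, 151, 152, 151, 149, 165, 164, 162, 160, 159, 156, 155, 155, 155, 157, 157, 159, 162, 163, 165, 165, 165, 166, 165, 163, 162, 160, 159, 163, 210, 229, 235, 236, 235, 235, 235, 236, 235, 235, 151, 151, 151, 151, 151, 151, 151, 150, 235, 235, 234]
[(176, [3, 4, 13, 95]), (182, [1, 12, 96]), (188, [12, 95]), (194, [11, 96, 98, 109]), (200, [10, 97, 102]), (206, [10, 98, 101]), (212, [9, 98, 100]), (218, [9, 38, 39, 59, 60, 61]), (224, [9, 31, 32, 34, 35, 36]), (230, [10, 31, 97]), (236, [11, 31, 32, 96]), (242, [12]), (248, [12])]
```

>>> {"op": "arm_command", "data": {"plan": [[0, -0.041, 0, 0.027, 0], [0, 0, 0, 0, 0]]}}

```text
t: 29.95
tool_pos: [0.5127, 0.1245, 0.114]
tool_rot: [3.142, -0.001, 0.093]
force: [-0.6, 0.1, 5.1]
finger_gap: 0.303
finger_force: 8.0
```

>>> {"op": "arm_command", "data": {"plan": [[0, -0.041, 0, 0.027, 0], [0, 0, 0, 0, 0]]}}

```text
t: 30.2
tool_pos: [0.5121, 0.1245, 0.1135]
tool_rot: [3.142, -0.005, 0.093]
force: [1.5, 0.2, 8.5]
finger_gap: 0.298
finger_force: 8.0
```

```bash
python3 ed.py w18
```

```text
t 30.2 pos [0.5121 0.1245 0.1135] rot [ 3.1416 -0.0051  0.0927] F [1.5 0.2 8.5] gap 0.298
tool-axis shift mm [ 7.  -1.  -6.5] shares [ 0.12 -0.02 -0.11] turn share -0.001
rows160+2i [150, 150, 150, 150, 141, 163, 161, 159, 159, 157, 155, 154, 153, 154, 155, 157, 159, 161, 163, 163, 164, 163, 163, 162, 161, 159, 158, 157, 166, 172, 186, 235, 235, 235, 235, 235, 235, 235, 235, 229, 149, 149, 149, 150, 150, 149, 150, 235, 234, 234]
[(176, [6, 13, 95]), (182, [3, 4, 12, 96]), (188, [11, 95, 96]), (194, [11, 97, 108]), (200, [10, 97, 107]), (206, [10, 98, 106]), (212, [9, 100]), (218, [8, 90, 99]), (224, [9, 31, 32, 33, 34, 35]), (230, [10, 30, 97]), (236, [11, 36, 96]), (242, [11]), (248, [12])]
```

>>> {"op": "arm_command", "data": {"plan": [[0, -0.05, 0, 0.02, 0], [0, 0, 0, 0, 0]]}}

```text
t: 30.5
tool_pos: [0.5114, 0.1245, 0.1131]
tool_rot: [-3.141, -0.01, 0.092]
force: [6.6, 1.9, 7.8]
finger_gap: 0.298
finger_force: 8.0
```

```bash
python3 ed.py w19; python3 - <<'E'
from h import *
a=cv2.resize(cv2.imread('pics/w19.png')[90:480,100:540],(508,450))
b=cv2.resize(grab('scene','s19')['color'][190:300,325:425,::-1],(272,300),interpolation=cv2.INTER_CUBIC)
cv2.imwrite('pics/c19.png',np.hstack([a,cv2.copyMakeBorder(b,0,150,0,0,cv2.BORDER_CONSTANT)]))
E
python3 bang.py s19b
```

```text
t 30.5 pos [0.5114 0.1245 0.1131] rot [-3.1414 -0.0102  0.0925] F [6.6 1.9 7.8] gap 0.298
tool-axis shift mm [ 7.8 -0.9 -6.8] shares [ 0.13 -0.01 -0.11] turn share -0.001
rows160+2i [150, 150, 149, 139, 161, 160, 160, 159, 156, 154, 151, 152, 153, 154, 156, 158, 161, 162, 162, 163, 163, 163, 161, 161, 159, 157, 159, 170, 167, 233, 235, 235, 235, 235, 235, 235, 235, 235, 235, 235, 150, 150, 149, 149, 150, 149, 149, 150, 234, 234]
[(176, [5, 12, 95]), (182, [0, 1, 2, 3, 11, 94]), (188, [10, 95, 100, 101, 102, 103]), (194, [10, 97, 108]), (200, [9, 97, 107]), (206, [9, 98, 106]), (212, [8, 98, 100]), (218, [8, 37, 81, 82, 83, 84]), (224, [9, 31, 97]), (230, [10, 31, 97]), (236, [10, 36, 37, 68, 69, 80]), (242, [11]), (248, [12])]
s3 [34.8, 35.0, 35.1, 35.2, 35.1, 34.7, 34.7, 37.6]
now [34.8, 35.1, 35.2, 34.6, 35.1, 35.1, 34.7, 34.8]
```

>>> {"op": "arm_command", "data": {"plan": [[0, 0.03, 0, -0.02, 0], [0.35, 0, 0, 0, 0], [0.5, 0, 0, 0, 0], [0.7, 0, 0, 0, 0], [0.7, 0, 0, -0.1, 0]]}}

```text
t: 31.28
tool_pos: [0.5079, 0.1241, 0.1175]
tool_rot: [-3.141, 0.002, 0.093]
force: [0.7, 0.0, 0.7]
finger_gap: 0.623
finger_force: 0.0
```

>>> {"op": "arm_command", "data": {"plan": [[0.7, 0, 0, -0.4, 0], [0.7, 0, 0, -0.8, 0], [0.7, 0, 0, -0.8, 0], [0.7, 0, 0, -0.5, 0], [0.7, 0, 0, 0, 0]]}}

```text
t: 31.9
tool_pos: [0.51, 0.1242, 0.2709]
tool_rot: [3.141, -0.006, 0.093]
force: [-0.6, 0.3, -0.5]
finger_gap: 0.7
finger_force: 0.0
```

```bash
python3 - <<'E'
from h import *
s=robot.sense();print(s['t'],s['tool_pos'].round(3),s['force'].round(1))
f=grab('wrist','w20')
a=cv2.resize(cv2.imread('pics/w20.png')[60:420,100:540],(528,432),interpolation=cv2.INTER_CUBIC)
b=cv2.resize(grab('scene','s20')['color'][190:300,325:425,::-1],(272,300),interpolation=cv2.INTER_CUBIC)
cv2.imwrite('pics/c20.png',np.hstack([a,cv2.copyMakeBorder(b,0,132,0,0,cv2.BORDER_CONSTANT)]))
E
python3 bang.py s20b
```

```text
31.9 [0.51  0.124 0.271] [-0.6  0.3 -0.5]
s3 [34.8, 35.0, 35.1, 35.2, 35.1, 34.7, 34.7, 37.6]
now [34.9, 35.1, 39.4, 34.6, 35.1, 35.0, 34.7, 34.8]
```

View pics/c20.png

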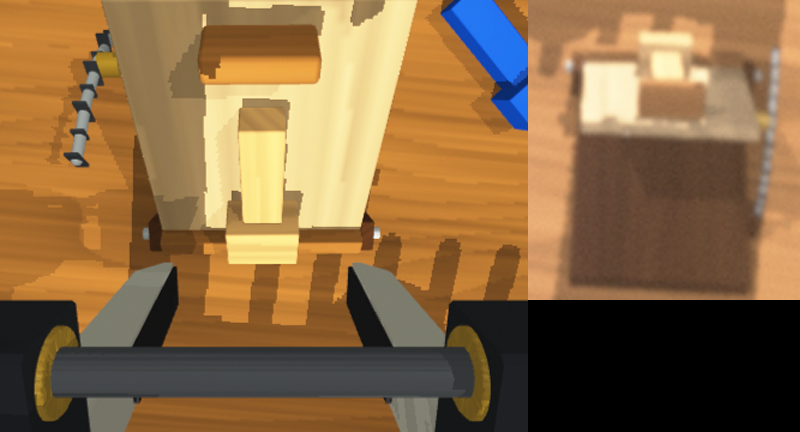

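The view shows the blank lying up the slope, midway across, with its heel at crop (263,245) by the ledge (row ~238). I'll check by projection whether the heel is against the ledge or riding on top of it.

```bash
python3 - <<'E'
from h import *
f=load('w20');h=np.array([.4676,.1211,.034]);yaw=.094
def bd(p,a=35,o=0): return R.from_euler('z',yaw).as_matrix()@R.from_euler('y',-np.radians(a)).as_matrix()@(np.array(p)/1e3)+h
c=lambda u,v:(100+u/1.2,60+v/1.2)
Q={'end top':(140,0,36),'end bot':(140,0,12),'heel top end L':(20,26,46),'heel top end R':(20,-26,46),'heel top front L':(56,26,46),'shaft/heel':(56,0,36)}
for k,p in Q.items(): print(k,'butted',proj(f,bd(p)).round(1),'on ledge top(+14)',proj(f,bd((p[0]-8,p[1],p[2]+10))).round(1))
print('ledge +y top edges',[proj(f,bd(p)).round(0) for p in((5,60,26),(20,60,26))],'pin',[proj(f,bd((0,y,0))).round(1) for y in(95,-95)],'strip bottom',proj(f,bd((177,0,46))).round(1))
print('obs end top',c(263,131),'end bot',c(263,108),'heel end L',c(227,263),'R',c(297,263),'heel front L',c(227,232),'shaft/heel',c(263,223),'pins',c(148,233),c(377,233),'strip',c(260,83),'ledge rows',c(200,237),c(200,250))
g=cv2.cvtColor(f['color'],cv2.COLOR_RGB2GRAY)
print('col ledge @265',g[236:284:2,265].tolist(),'col heel @320',g[236:296:2,320].tolist())
E
```

```text
end top butted [316.2 168.1] on ledge top(+14) [316.2 186.6]
end bot butted [316.3 147. ] on ledge top(+14) [316.3 164.4]
heel top end L butted [288.1 279.3] on ledge top(+14) [288.1 293.4]
heel top end R butted [345.3 279.2] on ledge top(+14) [345.4 293.3]
heel top front L butted [285.6 254.8] on ledge top(+14) [285.6 270.1]
shaft/heel butted [316.6 245.6] on ledge top(+14) [316.6 260.6]
ledge +y top edges [array([255., 271.]), array([253., 262.])] pin [array([224.1, 253.3]), array([409.5, 253.1])] strip bottom [316.  130.3]
obs end top (319.1666666666667, 169.16666666666669) end bot (319.1666666666667, 150.0) heel end L (289.1666666666667, 279.1666666666667) R (347.5, 279.1666666666667) heel front L (289.1666666666667, 253.33333333333334) shaft/heel (319.1666666666667, 245.83333333333334) pins (223.33333333333334, 254.16666666666669) (414.1666666666667, 254.16666666666669) strip (316.6666666666667, 129.16666666666669) ledge rows (266.6666666666667, 257.5) (266.6666666666667, 268.33333333333337)
col ledge @265 [134, 134, 134, 134, 134, 133, 132, 130, 77, 78, 84, 85, 86, 92, 87, 84, 86, 82, 89, 94, 96, 98, 99, 100] col heel @320 [224, 223, 222, 223, 223, 126, 148, 149, 149, 148, 222, 233, 233, 230, 224, 212, 212, 224, 224, 217, 223, 228, 111, 99, 101, 102, 103, 102, 94, 95]
```

Every corner matches the butted pose within about 1–3 px, and the board edge still reads about 35°. The arm is clear, so I'm handing the job in.

```bash
python3 -c "
from plant import workorder
print(workorder.close_job())"
```

```text
the job is handed in; nothing more can be done
None
```

The job is handed in: the board stands at about 35°, and the neck blank lies midway across it, pointing up the slope with its heel against the ledge; it took two grasps, with the blank set down briefly on a clear patch of bench in between.

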